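# Fit the five-tooth die comb in the bookbinder's punch and bolt it down

### The job

Take the blue-handled five-tooth comb from its wooden stand and lower it gently onto the brass die of the punch, so that all five teeth go into their five slots together and its bar comes down flush on the die; then slide the red-knobbed bolt fully across over the end of the bar to lock it, and let go. The die may have slid several millimetres along its rails, so feel for the slots with light pressure and never force the teeth against the metal. Leave the orange-handled comb and the other things on the bench where they are.

Things in the scene. Friction and masses are not known exactly. Their poses are not given: they have to be found in the camera images.
- comb: Die comb to fit, about 220 g: aluminium bar 110 mm long (its y) x 18 (x) x 10 high, five steel teeth below, blue handle on top; same when turned half round. Origin: centre of the bar's underside, z up. Starts loose in a wooden stand left or right of the punch, bar on the stand's top 24 mm above the mat (mat top: world z = 3 mm), teeth in a trough; lift 20 mm straight up to clear.
- comb_grip (a point): Middle of the comb's blue handle, 28 mm above the comb's origin. The handle is 40 mm long (comb y), 14 mm thick (comb x), from 10 to 46 mm above the origin; pinch it across its thickness.
- comb_teeth (a point): Tip of the comb's middle tooth, 15 mm below the comb's origin. Teeth at comb y = -44, -22, 0, 22, 44 mm, each 10 mm (y) x 5 mm (x) and 15 mm long, the last 4 mm tapering to 8 x 2.4 mm.
- punch: Bench punch, fixed, level. Origin: underside of the grey base below the nominal middle of the die; z up, y along the row of slots. Base from y = -125 to 81 mm. The die rests on springs: pressed, it yields downwards after 2 N at 3 N/mm, 4.5 mm at most, then is hard. Rails beside it are 20 mm high, a paper shelf reaches x = 80 mm (14 mm high), the bolt's housing stands at y = -121 to -75 mm, 48 mm high.
- die_mid (a point): Fixed point, 28 mm above the punch origin, level with the brass die's top: NOMINAL middle slot. The die (116 mm y, 42 mm x) has five slots at 22 mm pitch, each 11.6 (y) x 6.6 mm (x): 0.8 mm room a side. It may sit up to 8 mm either way along y from here (not measured), stiff sideways. Comb home: its origin at this height; teeth that miss: 15 mm above. Press with 3 to 15 N; over 30 N spoils it.
- bolt (a joint): Steel bolt at the punch's -y end, slides to its +y over the bar's end: 0 m fully back, 0.038 m fully across; starts at 0 to 4 mm, friction about 2 N, stays where left. Its tongue is 15 mm wide, front edge 31 mm ahead of the knob's axis (punch y = -70 mm when back), underside 41 mm above the punch origin: 3 mm over a bar that is home; a bar not home stops it.
- bolt_grip (a point): Middle of the bolt's round upright red knob, 14 mm thick, from 46 to 86 mm above the punch origin; this point is 70 mm above it and at punch y = -101 mm plus the bolt's travel. Pinch it from above or push it from behind (-y).
- comb_orange: Another comb of the same bar and handle, but orange handle and four wider teeth, in its own wooden stand on the other side of the punch. Not to be moved.
- glue: White glue bottle, 60 mm thick, 170 mm high, origin under its centre. Leave alone.
- cup: White plastic cup 72 mm wide, 95 mm high with brush handles up to 175 mm high, origin under its centre. Leave alone.
- knife: Black craft knife lying flat, 140 mm long along its x. Leave alone.
- folder: Cream bone folder lying flat, 150 mm long along its x, 22 mm wide, 5 mm thick. Leave alone.
- weight: Dark steel paper weight, 60 mm square, 35 mm high with a small brass knob 20 mm high, beyond the punch. Leave alone.
Things that resemble listed ones, but are neither listed nor needed, are in the scene too. Leave any turquoise look-alike of the comb alone.

How it is judged:
By the outcome, as a careful person would: the job done as asked, in the order asked, and still so for the second after the job is handed in, with the robot touching nothing.
It also fails if it takes over 64 s, if anything falls off the work surface, if the arm or the gripper's body presses on something with over 40 N, if the wrist force passes 120 N, or if a joint passes its speed limit or range.

### The arm

A 6-joint arm with a two-finger parallel gripper is mounted at the origin on the work surface. World frame = base frame: x ahead of the robot, y to its left, z up, the work surface at z = 0. Lengths are in mm, angles in rad, forces in N, time in s.
With the tool pointing down it reaches from about 350 to 775 mm from the base axis. Payload 7.3 kg.
Tool frame: the origin (TCP) lies midway between the tips of the shut fingers; the grasp point (between the pads) lies 19 mm behind it; x points along the fingers, y is the direction in which the jaws open and shut, and the axes are right-handed (so a half turn about x gives the same grasp; the last joint's range is limited). The gripper opens to 92 mm and grips with 3 to 60 N. Pads are 19 mm wide; open, the fingers measure 130 mm over their backs; the gripper's body (75 mm by 190 mm) begins 47 mm behind the grasp point.
Start: joints at [-1.458, 0.342, 1.524, -0, 1.275, -0.146], TCP at [134.381, -507.534, 186.841] pointing down, gripper open.
Joint ranges: [-2.53, 2.53], [-0.77, 2.02], [0.04, 2.7], [-1, 4.14], [0.28, 2.66], [-3.11, 3.11]. Speed limits (rad/s): [2.57, 2.57, 3.14, 3.14, 3.14, 3.14].

### API

Orientations are given as [roll, pitch, yaw] about the fixed x, y, z axes, in that order (R = Rz(yaw) Ry(pitch) Rx(roll)).
In Python, from plant import bot gives the robot as it stands. The module is installed in compiled form; this text tells all that it offers.
- The arm moves only by the shell command python3 -m handwheel 'ROWS' [OPENING]. ROWS is JSON, a list that holds one entry, the list of rows, each a list of 4 numbers: the shift along the tool's x, y, z in cm, then the turn about the tool's x in rad. A call has 1 to 8 rows; each row shifts and turns the commanded pose from where the row before left it, along the tool's axes as they then stand; what a row does not reach is not made up. A row lasts 1/12 s, in which the tool goes at most 41.7 mm and 7.16 degrees, less where a joint would pass 70% of its speed; a pose out of reach is approached as far as the arm can. A call is refused whole if a number of a shift passes 4.17 or a number of a turn 0.125, either way. A call with a gripper value outside its range is refused whole. OPENING is the opening, from 0 (shut) to 1 (fully open), set as the call begins (- or left out, the last holds). The fingers move at their own pace and stop on an object; the grip force is fixed at half the most. Time passes only in rows, so rows that do not move let the fingers close. It gives the time, the measured TCP pose, the force and the opening at its end, in the units of the state.
- bot.get_obs(): the state, without advancing time (a new reading comes with each control period).
- bot.capture(name): name is "scene" or "top"; returns (picture, depth): 400x640x3 uint8, red, green, blue; 400x640 float32, mm along the optical axis (not along the pixel's ray), 0 where there is no reading.
- bot.camera_model(name): a dict with "fx", "fy", "cx", "cy" (pixels), "dist_coeffs" ([k1, k2, p1, p2, k3] as OpenCV has them; the pictures are not rectified), "position" and "rotation" of the camera in the world. Camera axes: x right, y down, z forward; pixel columns grow to the right and rows downward; lengths in mm; the calibration is good to about 2 mm. A picture is of the moment at which its call begins. camera_model takes no time and is no camera call.
- bot.close_job(): hands the job in, once; it reports no verdict.
Trained networks look in the newest picture that a camera, given by its name, has taken for a name from the list of things; names that differ only in an ending like _2 or _b are one class to them, and where a whole thing is asked for, a point or a joint stands for the part that bears it (a point fixed in the world has none). Each returns a list of dicts, best first, with "conf" (0 to 1); they miss things now and then, are a little off and sometimes report something else, mostly with a low value. They report only what shows in the picture. A call takes as long as a camera call. They do not tell look-alikes from the thing itself.
- bot.find_in(camera, label): "bbox" ([left, top, width, height] in pixels, round what is visible of it).
- bot.spot_point(camera, label): "point" ([column, row] in pixels: a listed point, or the origin of a listed thing).
The state is a dict: "time": time; "joint_positions": joint angles; "dq": joint speeds; "tau": joint torques, N m; "tool_pos": TCP position; "tcp_rot": TCP orientation; "contact_force": force on the tool from outside, world axes, zero at the start; "moment": the same for the moment, N m; "grip_width": finger opening in mm.
Only numpy, scipy, OpenCV 4.12 (cv2) and the standard library are available. Lean on these libraries where they do the work, as an engineer would, in place of code of your own. Each camera call takes 0.05 s, during which the arm holds its last target.

## Working session

There is one attempt and no reset: what is moved stays moved. The work goes in short steps, Python scripts to look and compute and a shell command to move; the robot and the scene stay as the last step left them, time stands still between calls to the robot, and variables do not carry over. Pictures are saved under pics/ and viewed, and the job is handed in when it is done.

```bash
mkdir -p pics; ls; cat > h.py <<'E'
import numpy as np, cv2
from plant import bot
def model(n):
    m=bot.camera_model(n); K=np.array([[m["fx"],0,m["cx"]],[0,m["fy"],m["cy"]],[0,0,1.]])
    return K,np.array(m["dist_coeffs"],float),np.array(m["position"],float),np.array(m["rotation"],float)
def ray(n,uv):
    K,d,p,R=model(n)
    if R.shape!=(3,3): print("rot shape",R)
    x=cv2.undistortPoints(np.array(uv,float).reshape(-1,1,2),K,d).reshape(-1,2)
    return p,np.c_[x,np.ones(len(x))]@R.T
def onz(n,uv,z):
    p,r=ray(n,uv); t=(z-p[2])/r[:,2]; return p+r*t[:,None]
def proj(n,P):
    K,d,p,R=model(n)
    P=np.array(P,float).reshape(-1,3)
    c=(P-p)@R
    return cv2.projectPoints(c,np.zeros(3),np.zeros(3),K,d)[0].reshape(-1,2)
def save(f,img): cv2.imwrite("pics/"+f,cv2.cvtColor(img,cv2.COLOR_RGB2BGR))
E
python3 - <<'E'
from h import *
print(bot.get_obs())
for n in("scene","top"):
    im,d=bot.capture(n); save(n+"0.png",im); np.save(n+"_d0.npy",d); np.save(n+"_i0.npy",im)
    print(n,bot.camera_model(n))
for l in("comb","comb_grip","die_mid","bolt_grip","comb_orange","punch"):
    for n in ("top","scene"):
        print(n,l,bot.find_in(n,l)[:3] if l in("comb","comb_orange","punch") else "",bot.spot_point(n,l)[:3])
E
```

```text
pics
{'time': 0.0, 'joint_positions': array([-1.45804413e+00,  3.42715957e-01,  1.52502626e+00,  1.50653528e-05,
        1.27541098e+00, -1.46019527e-01]), 'dq': array([-0.00064661,  0.00172952,  0.00037918,  0.00012979,  0.00027882,
        0.00019938]), 'tau': array([-1.96921355e-03, -4.31250679e+01, -2.44222748e+01,  7.15678465e-02,
        5.58438292e-02, -1.33903059e-04]), 'tool_pos': array([ 134.30646011, -507.03701008,  186.14530748]), 'tcp_rot': array([-1.72604703,  1.56923572,  1.67431295]), 'contact_force': array([-0.71841724,  0.10785872,  0.18754645]), 'moment': array([-0.02967171,  0.02159042,  0.00344277]), 'grip_width': 91.87230763431994}
scene {'fx': 364.3869269111868, 'fy': 364.3869269111868, 'cx': 318.18701972805115, 'cy': 200.1805693377653, 'dist_coeffs': array([-0.01968046,  0.        ,  0.        ,  0.        ,  0.        ]), 'position': array([1346.12302748,  307.01550033,  749.19814674]), 'rotation': array([-2.27936731, -0.0141517 ,  1.83792136])}
top {'fx': 419.69783982501065, 'fy': 419.69783982501065, 'cx': 314.98676283892974, 'cy': 207.14276964225962, 'dist_
[... 907 characters left out ...]
{'point': [334.2, 232.6], 'conf': 0.95}]
scene die_mid  [{'point': [312.6, 190.0], 'conf': 0.59}]
top bolt_grip  [{'point': [365.0, 232.6], 'conf': 0.65}]
scene bolt_grip  [{'point': [282.2, 174.4], 'conf': 0.56}, {'point': [313.0, 188.3], 'conf': 0.27}]
top comb_orange [{'bbox': [436.1, 226.2, 29.6, 14.3], 'conf': 0.61}] [{'point': [448.4, 233.0], 'conf': 0.6}]
scene comb_orange [{'bbox': [193.5, 166.5, 34.6, 11.5], 'conf': 0.63}] [{'point': [207.0, 176.9], 'conf': 0.62}]
top punch [{'bbox': [308.8, 207.8, 73.0, 41.2], 'conf': 0.94}, {'bbox': [435.0, 225.1, 33.5, 15.3], 'conf': 0.6}] [{'point': [333.2, 233.9], 'conf': 0.92}]
scene punch [{'bbox': [274.1, 166.6, 68.8, 48.1], 'conf': 0.9}] []
```

View pics/top0.png

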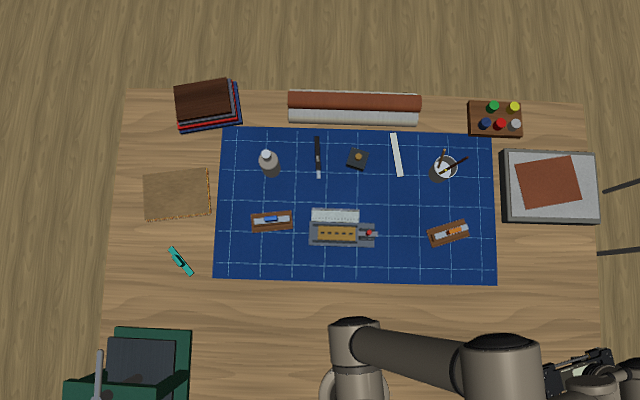

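View pics/scene0.png

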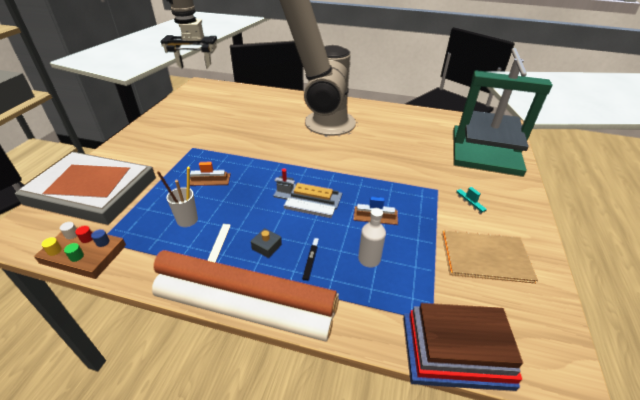

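```bash
python3 - <<'E'
import re
s=open('h.py').read()
s=s.replace('np.array(m["rotation"],float)\n','Rotation.from_euler("xyz",m["rotation"]).as_matrix()\n').replace("import numpy as np, cv2","import numpy as np, cv2\nfrom scipy.spatial.transform import Rotation")
open('h.py','w').write(s)
E
python3 - <<'E'
from h import *
for n in ("top","scene"): print(model(n)[3])
print("comb?",onz("top",[[270.6,216.5],[176.3,259.1],[356.2,163.1]],55))
print("comb? scene",onz("scene",[[376.4,204.2],[472.5,196.1]],55))
print("die",onz("top",[[334.2,232.6]],31),onz("scene",[[312.6,190]],31))
print("bolt",onz("top",[[365,232.6]],73),onz("scene",[[282.2,174.4]],73))
im=np.load("top_i0.npy"); save("topz.png",cv2.resize(im[150:290,160:480],None,fx=2.5,fy=2.5,interpolation=cv2.INTER_CUBIC))
im=np.load("scene_i0.npy"); save("scz.png",cv2.resize(im[120:250,180:500],None,fx=2.5,fy=2.5,interpolation=cv2.INTER_CUBIC))
E
```

```text
[[ 2.93058999e-02 -9.85047231e-01  1.69773721e-01]
 [-9.99561255e-01 -2.96099225e-02  7.41398128e-04]
 [ 4.29667453e-03 -1.69720961e-01 -9.85482792e-01]]
[[-0.2639331   0.62483354 -0.7347941 ]
 [ 0.96443717  0.18213534 -0.19154021]
 [ 0.01415123 -0.75921655 -0.65068424]]
comb? [[531.66070767 266.60899304  55.        ]
 [392.32869678 547.50336149  55.        ]
 [708.36437762   7.1361691   55.        ]]
comb? scene [[532.19153217 269.6235007   55.        ]
 [414.19181567 543.0541861   55.        ]]
die [[490.79208285  70.20431194  31.        ]] [[492.7507208   65.88214419  31.        ]]
bolt [[488.75957314 -20.15525387  73.        ]] [[495.2237175  -31.68282525  73.        ]]
```

View pics/topz.png

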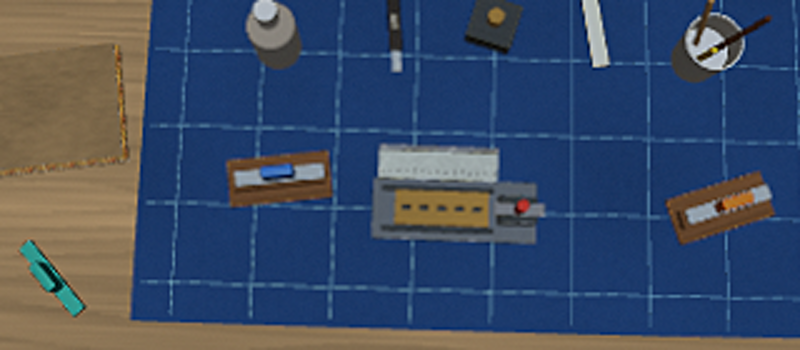

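View pics/scz.png

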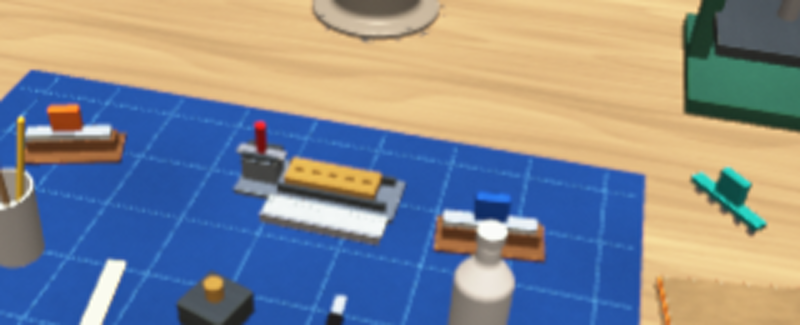

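```bash
cat > seg.py <<'E'
from h import *
def rotrect(n,mask,z,roi=None):
    m=mask.astype(np.uint8)
    if roi: 
        k=np.zeros_like(m); k[roi[1]:roi[3],roi[0]:roi[2]]=1; m=m*k
    nl,lab,st,ce=cv2.connectedComponentsWithStats(m)
    i=1+np.argmax(st[1:,4]); v,u=np.nonzero(lab==i)
    P=onz(n,np.c_[u,v],z)[:,:2]
    c,s,a=cv2.minAreaRect(P.astype(np.float32))
    w,V=np.linalg.eigh(np.cov((P-P.mean(0)).T)); d=V[:,1]; d=d*np.sign(d[1])
    print(n,"n",len(u),"mean",P.mean(0).round(1),"rect",np.round(c,1),np.round(s,1),"long dir deg from y",np.degrees(np.arctan2(-d[0],d[1])).round(2))
    return lab==i
E
python3 - <<'E'
from seg import *
R=Rotation.from_euler("xyz",bot.get_obs()["tcp_rot"]).as_matrix(); print(R.round(3))
for n,rois in (("top",dict(comb=(245,200,300,240),die=(300,200,385,255))),("scene",dict(comb=(350,190,402,230),die=(270,165,345,218)))):
    im=np.load(n+"_i0.npy"); d=np.load(n+"_d0.npy")
    hsv=cv2.cvtColor(im,cv2.COLOR_RGB2HSV); H,S,V=hsv[...,0].astype(int),hsv[...,1].astype(int),hsv[...,2].astype(int)
    x0,y0,x1,y1=rois["comb"]
    b=im[...,2].astype(int)
    if n=="top":
        print("blue bg",im[205,300],"handle",im[218,271],"alu",im[220,257],im[218,285],"wood",im[225,258])
        print("brass",im[237,325],"slot",im[233,335], "knob",im[232,369])
    rotrect(n,(H>100)&(H<125)&(V>170)&(S>120),73,rois["comb"])
    rotrect(n,(S<70)&(V>110),37,rois["comb"])
    rotrect(n,(H>8)&(H<30)&(S>100),27,rois["comb"])
    rotrect(n,(H>12)&(H<32)&(S>90),31,rois["die"])
    rotrect(n,((H<8)|(H>172))&(S>130),89,rois["die"])
    rotrect(n,(S<60)&(V>165),17,rois["die"])
    print("depth", n)
    p,r=ray(n,[[270,217],[257,221],[325,237],[340,228],[335,214],[330,262]] if n=="top" else [[376,204],[365,208],[312,195],[310,200]])
    for q,uv in zip(r,[[270,217],[257,221],[325,237],[340,228],[335,214],[330,262]] if n=="top" else [[376,204],[365,208],[312,195],[310,200]]): print(uv,(p+q*d[uv[1],uv[0]]).round(1))
E
```

```text
[[ 0.     0.256 -0.967]
 [-0.    -0.967 -0.256]
 [-1.     0.     0.   ]]
blue bg [ 28  58 108] handle [ 72 123 193] alu [148 162 172] [146 159 170] wood [79 51 26]
brass [141 112  57] slot [66 66 64] knob [180  53  46]
top n 34 mean [524.9 265.9] rect [525.8 266.3] [ 9.1 30.2] long dir deg from y 5.73
top n 87 mean [529.2 231.6] rect [529.2 239.3] [20.1 57. ] long dir deg from y 15.52
top n 453 mean [518.  266.1] rect [521.6 266.4] [ 55.8 125.1] long dir deg from y 7.26
top n 497 mean [490.2  64.3] rect [489.8  62.9] [ 43.5 114.8] long dir deg from y -0.65
top n 23 mean [489.  -28.4] rect [489.  -28.6] [11.9 15. ] long dir deg from y 40.47
top n 383 mean [547.1  69.7] rect [544.9  68. ] [ 31.8 145.1] long dir deg from y 0.54
depth top
[270, 217] [527.2 266.2  74.6]
[257, 221] [518.6 309.7  39.3]
[325, 237] [476.1  98.4  33.4]
[340, 228] [505.4  52.6  32.6]
[335, 214] [552.2  68.   11.1]
[330, 262] [4.013e+02 7.980e+01 1.000e-01]
scene n 521 mean [537.5 306.7] rect [559.5 295.3] [173.3  89.5] long dir deg from y -73.81
scene n 471 mean [562.6 273.1] rect [561.8 279. ] [104.7 121. ] long dir deg from y 83.01
scene n 159 mean [559.9 233.6] rect [554.  234.5] [54.  47.5] long dir deg from y -30.01
scene n 394 mean [497.4  68. ] rect [497.4  67.3] [118.3  51.9] long dir deg from y -0.55
scene n 36 mean [514.3 -18.5] rect [513.8 -18.6] [56.5  9.2] long dir deg from y -69.3
scene n 561 mean [543.2  72.3] rect [540.2  62.3] [ 98.7 204.7] long dir deg from y 4.27
depth scene
[376, 204] [531.2 268.4  54.6]
[365, 208] [537.4 238.8  37. ]
[312, 195] [511.7  69.4  26.6]
[310, 200] [518.8  65.   11. ]
```

```bash
python3 -m handwheel '[[[0,0,0,-0.119],[0,0,0,-0.119],[0,0,0,-0.119],[0,0,0,-0.119],[0,0,0,-0.119],[0,0,0,-0.119],[0,0,0,-0.119],[0,0,0,-0.119]]]' 1; python3 -m handwheel '[[[0,0,0,-0.119],[0,0,0,-0.119],[0,0,0,-0.119],[0,0,0,-0.119],[0,3,0,0],[0,3,0,0],[0,3,0,0],[0,3,0,0]]]'; python3 - <<'E'
from h import *
o=bot.get_obs(); print(o["time"],o["tool_pos"]); print(Rotation.from_euler("xyz",o["tcp_rot"]).as_matrix().round(3),o["contact_force"])
E
```

```text
time: 1.67
tool_pos: [134.4, -507.5, 186.8]
tcp_rot: [0.632, 1.571, -1.293]
contact_force: [0.2, 1.1, 0.8]
grip_width: 91.6
time: 2.33
tool_pos: [254.7, -493.5, 186.9]
tcp_rot: [0.265, 1.571, -1.191]
contact_force: [0.1, -0.3, 0.1]
grip_width: 91.7
2.3333 [ 254.70931401 -493.45873447  186.92206717]
[[ 0.     0.993  0.115]
 [-0.     0.115 -0.993]
 [-1.     0.     0.   ]] [ 0.06471937 -0.34182394  0.13561452]
```

```bash
python3 -m handwheel '[[[0,1.78,-3.62,0],[0,1.78,-3.62,0],[0,1.78,-3.62,0],[0,1.78,-3.62,0],[0,1.78,-3.62,0],[0,1.78,-3.62,0],[0,1.78,-3.62,0],[0,1.78,-3.62,0]]]'; python3 -m handwheel '[[[0,1.78,-3.62,0],[0,1.78,-3.62,0],[0,1.78,-3.62,0],[0,1.78,-3.62,0],[0,1.78,-3.62,0],[0,1.78,-3.62,0],[0,1.78,-3.62,0],[0,1.78,-3.62,0]]]'; python3 -m handwheel '[[[0,1.78,-3.62,0],[0,1.78,-3.62,0],[0,1.78,-3.62,0],[0,1.78,-3.62,0],[2,0,0,0],[2,0,0,0],[2,0,0,0],[2,0,0,0]]]'; python3 - <<'E'
from h import *
o=bot.get_obs(); print(o["time"],o["tool_pos"]); print(Rotation.from_euler("xyz",o["tcp_rot"]).as_matrix().round(3),o["contact_force"])
for n in ("scene","top"):
    im,d=bot.capture(n); np.save(n+"_i1.npy",im); np.save(n+"_d1.npy",d)
    u,v=proj(n,[526,266,60])[0].astype(int); print(n,u,v,proj(n,o["tool_pos"]))
    save(n+"1.png",cv2.resize(im[max(v-60,0):v+60,max(u-80,0):u+80],None,fx=5,fy=5,interpolation=cv2.INTER_CUBIC))
E
```

```text
time: 3.0
tool_pos: [361.7, -187.7, 187.1]
tcp_rot: [0.796, 1.57, -0.66]
contact_force: [1.2, 0.3, 0.1]
grip_width: 91.5
time: 3.67
tool_pos: [469.7, 116.8, 187.0]
tcp_rot: [1.195, 1.57, -0.26]
contact_force: [0.2, -1.4, 0.5]
grip_width: 92.0
time: 4.33
tool_pos: [523.2, 267.1, 105.7]
tcp_rot: [-0.325, 1.571, -1.779]
contact_force: [-0.3, -0.1, -0.3]
grip_width: 92.0
4.3333 [523.24226957 267.0834253  105.69854838]
[[-0.     0.993  0.117]
 [-0.     0.117 -0.993]
 [-1.    -0.     0.   ]] [-0.29872037 -0.14963158 -0.32035462]
scene 375 201 [[378.08347087 188.56597095]]
top 270 218 [[268.57754501 216.77899453]]
```

View pics/scene1.png

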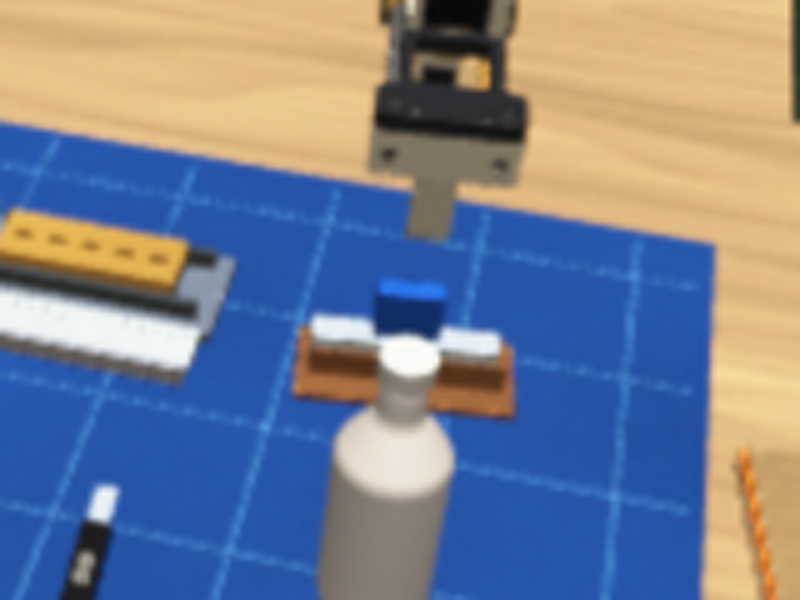

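View pics/top1.png

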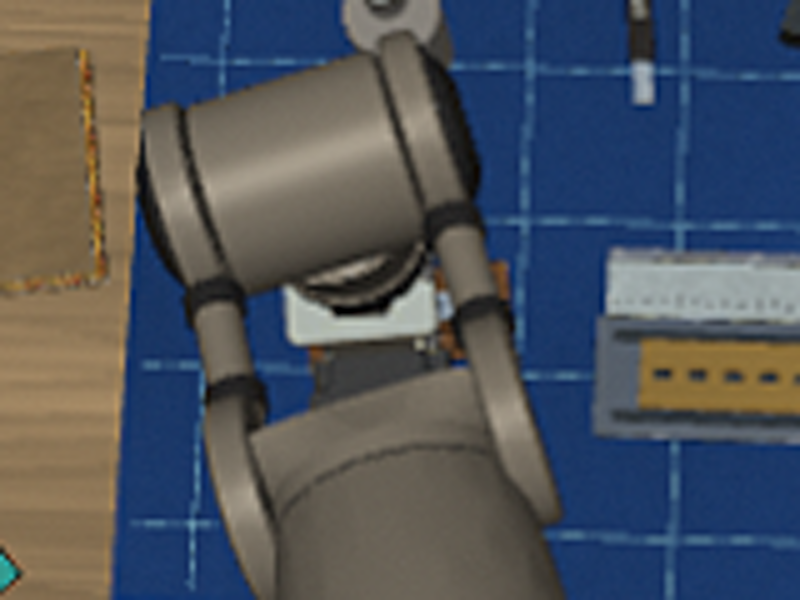

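```bash
python3 - <<'E'
from h import *
o=bot.get_obs(); t=o["tool_pos"]; R=Rotation.from_euler("xyz",o["tcp_rot"]).as_matrix()
for off in(46,65):
  for w in(-9.5,9.5):
    print(off,w,proj("scene",t+R@np.array([0,off,w])))
im=np.load("scene_i1.npy")
print(im[184,370:395].tolist()); print(im[188,370:395,0]);print(im[183:194,381].tolist())
# handle corners: blue mask
x=im.astype(int)
for v in range(196,208): print(v,x[v,367:388,2].tolist())
E
```

```text
46 -9.5 [[380.7124904  199.49393344]]
46 9.5 [[373.76194293 198.73647347]]
65 -9.5 [[380.55751029 204.02966068]]
65 9.5 [[373.50720577 203.25277653]]
[[39, 86, 171], [38, 86, 171], [38, 86, 171], [38, 86, 172], [38, 86, 172], [44, 87, 167], [74, 92, 141], [109, 104, 97], [116, 107, 91], [117, 108, 92], [117, 108, 92], [117, 108, 92], [117, 108, 92], [117, 108, 92], [113, 107, 99], [89, 99, 131], [47, 88, 166], [37, 86, 170], [37, 86, 170], [39, 86, 170], [39, 88, 171], [51, 106, 185], [57, 115, 192], [40, 90, 173], [38, 86, 171]]
[ 40  39  43  46  45  56  69  80  83  86  91  98 102 102  84  51  39  39
  38  40  49  54  40  37  37]
[[118, 108, 91], [117, 108, 92], [117, 109, 92], [117, 108, 92], [112, 105, 91], [98, 104, 109], [71, 103, 149], [41, 86, 165], [37, 84, 167], [37, 84, 168], [38, 85, 169]]
196 [168, 167, 168, 173, 185, 193, 191, 184, 178, 172, 167, 166, 169, 173, 172, 172, 171, 170, 168, 167, 167]
197 [168, 167, 165, 177, 212, 226, 226, 218, 211, 204, 196, 194, 198, 206, 202, 194, 187, 174, 170, 169, 169]
198 [169, 168, 159, 177, 227, 235, 234, 233, 234, 233, 233, 233, 234
[... 328 characters left out ...]
19, 122, 128, 134, 140, 152, 168, 170, 174]
202 [169, 167, 148, 110, 102, 103, 103, 104, 104, 104, 103, 104, 103, 104, 105, 108, 121, 149, 168, 172, 180]
203 [172, 169, 148, 107, 101, 102, 102, 102, 103, 103, 102, 102, 103, 104, 104, 105, 124, 155, 171, 174, 183]
204 [200, 184, 150, 102, 100, 100, 101, 102, 101, 102, 102, 102, 102, 102, 102, 105, 126, 158, 171, 175, 190]
205 [235, 219, 168, 106, 99, 100, 100, 100, 100, 101, 101, 100, 102, 102, 102, 108, 138, 171, 175, 176, 188]
206 [243, 235, 190, 112, 99, 100, 99, 100, 101, 104, 101, 102, 101, 101, 102, 117, 169, 207, 204, 200, 199]
207 [242, 237, 205, 133, 123, 121, 115, 122, 131, 136, 126, 117, 107, 102, 105, 134, 206, 239, 237, 234, 231]
```

```bash
python3 - <<'E'
from h import *
d=np.load("scene_d1.npy"); n="scene"
for uv in ([380,184],[380,187],[380,180],[377,199],[377,203],[380,203],[373,203],[360,206],[395,209]):
    p,r=ray(n,[uv]); print(uv,(p+r[0]*d[uv[1],uv[0]]).round(1), np.load("scene_i1.npy")[uv[1],uv[0]])
E
```

```text
[380, 184] [587.  273.2 171.4] [117 108  92]
[380, 187] [586.6 274.4 161.4] [111 103  90]
[380, 180] [589.2 271.8 185.6] [118 108  91]
[377, 199] [529.6 268.9  72.6] [ 42 115 230]
[377, 203] [532.7 270.8  60.3] [ 16  46 102]
[380, 203] [535.4 279.4  64.7] [ 17  46 104]
[373, 203] [535.3 259.6  59.7] [ 17  46 102]
[360, 206] [530.3 222.8  34.9] [232 239 244]
[395, 209] [477.3 325.3   2.8] [137 131 145]
```

```bash
python3 - <<'E'
from h import *
n="scene"
im,d=bot.capture(n); np.save("scene_i2.npy",im); np.save("scene_d2.npy",d)
o=bot.get_obs(); print(o["tool_pos"],o["joint_positions"],o["time"])
print(np.abs(im.astype(int)-np.load("scene_i1.npy")).max())
save("scene2.png",cv2.resize(im[80:220,300:460],None,fx=4,fy=4,interpolation=cv2.INTER_CUBIC))
for uv in ([380,184],[380,187],[380,170],[380,165],[380,160],[377,199],[378,190]):
    p,r=ray(n,[uv]); print(uv,(p+r[0]*d[uv[1],uv[0]]).round(1), im[uv[1],uv[0]])
E
```

```text
[522.44252878 266.35819451 105.60675486] [ 3.40892450e-01  5.27308594e-01  1.46199280e+00 -1.10737969e-04
  1.15574464e+00  2.24912218e-01] 4.4833
110
[380, 184] [586.9 273.2 171.3] [117 108  91]
[380, 187] [586.2 274.4 161.1] [115 106  91]
[380, 170] [616.1 269.3 235.2] [124 115  98]
[380, 165] [617.2 267.6 250.3] [39 39 40]
[380, 160] [596.  264.7 250.2] [47 48 50]
[377, 199] [530.1 268.9  73. ] [ 42 115 230]
[378, 190] [399.9 261.5   3.4] [ 39  85 167]
```

View pics/scene2.png

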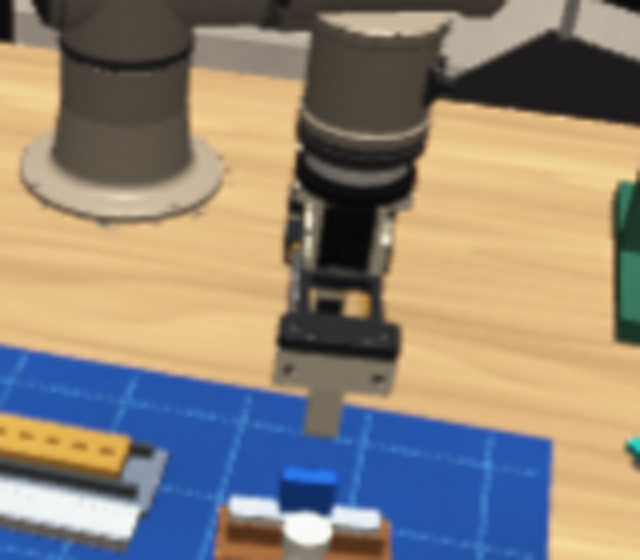

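```bash
python3 -m handwheel '[[[0,0,0,0],[0,0,0,0],[0,0,0,0],[0,0,0,0],[0,0,0,0],[0,0,0,0],[0,0,0,0],[0,0,0,0]]]' 0.2;  python3 - <<'E'
from h import *
n="scene"
im,d=bot.capture(n); np.save("scene_i3.npy",im); np.save("scene_d3.npy",d)
o=bot.get_obs(); print(o["tool_pos"],o["grip_width"],o["time"])
save("scene3.png",cv2.resize(im[110:220,310:450],None,fx=5,fy=5,interpolation=cv2.INTER_CUBIC))
for v in range(166,204,2):
    uv=[380,v]
    p,r=ray(n,[uv]); print(uv,(p+r[0]*d[uv[1],uv[0]]).round(1), im[uv[1],uv[0]])
E
```

```text
time: 5.15
tool_pos: [523.4, 266.7, 106.8]
tcp_rot: [1.097, 1.571, -0.358]
contact_force: [0.9, -0.1, -0.1]
grip_width: 43.0
[523.36731857 266.69091759 106.79322472] 39.11871119610188 5.2
[380, 166] [618.1 268.  248.1] [27 27 25]
[380, 168] [618.2 268.7 242.4] [120 112  94]
[380, 170] [616.5 269.3 235.5] [126 117  99]
[380, 172] [609.8 269.7 224.9] [126 117  98]
[380, 174] [612.2 270.6 220.7] [127 118  99]
[380, 176] [613.7 271.4 215.9] [122 113  95]
[380, 178] [564.2 269.8 173.4] [117 108  91]
[380, 180] [563.5 270.6 166.5] [116 107  91]
[380, 182] [561.  271.3 158.1] [ 90  92 105]
[380, 184] [366.1 263.4   3.2] [ 39  85 167]
[380, 186] [377.7 264.9   3.9] [ 38  85 168]
[380, 188] [3.837e+02 2.662e+02 3.000e-01] [ 45  95 174]
[380, 190] [398.9 267.9   4. ] [ 39  87 170]
[380, 192] [406.9 269.2   2.2] [ 37  85 168]
[380, 194] [418.  270.7   2.9] [ 38  85 169]
[380, 196] [426.8 272.    1.9] [ 37  86 172]
[380, 198] [522.6 276.6  72.5] [ 44 123 236]
[380, 200] [1346.1  307.   749.2] [ 40 103 209]
[380, 202] [536.7 278.9  69.4] [ 17  47 104]
```

View pics/scene3.png

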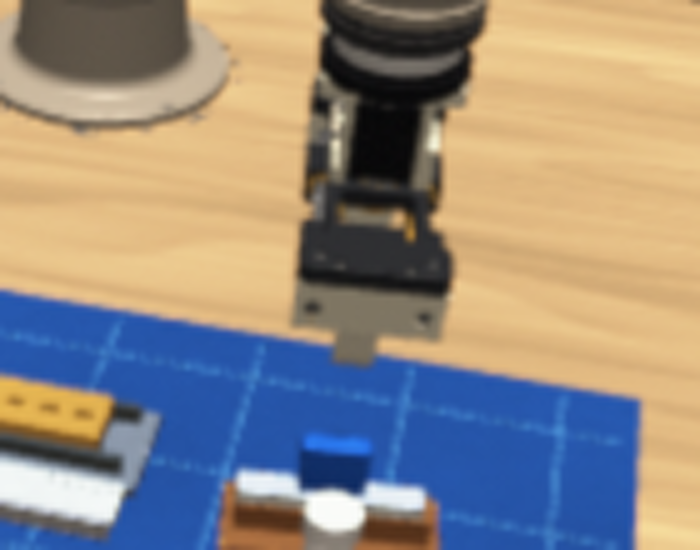

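```bash
python3 -m handwheel '[[[0,0.29,-0.1,0],[0,0,0,0],[0,0,0,0],[0,0,0,0],[1,0,0,0],[1,0,0,0],[1,0,0,0],[0.5,0,0,0]]]' 1;  python3 - <<'E'
from h import *
n="scene"
im,d=bot.capture(n); np.save("scene_i4.npy",im); np.save("scene_d4.npy",d)
o=bot.get_obs(); print(o["tool_pos"],o["grip_width"],o["time"],o["contact_force"])
save("scene4.png",cv2.resize(im[140:230,320:440],None,fx=6,fy=6,interpolation=cv2.INTER_CUBIC))
for v in range(182,204,2):
    uv=[379,v]
    p,r=ray(n,[uv]); print(uv,(p+r[0]*d[uv[1],uv[0]]).round(1), im[uv[1],uv[0]])
E
```

```text
time: 5.87
tool_pos: [524.9, 267.6, 69.4]
tcp_rot: [-1.322, 1.567, -2.777]
contact_force: [-0.9, 0.2, -0.9]
grip_width: 88.0
[524.67790779 267.44816031  68.90389374] 89.59875344147645 5.9167 [ 0.54580066  0.19273806 -0.95305754]
[379, 182] [620.5 271.6 202.4] [124 114  97]
[379, 184] [615.1 272.1 192.2] [126 116  98]
[379, 186] [612.5 272.7 184. ] [126 116  98]
[379, 188] [615.8 273.6 180.4] [123 113  96]
[379, 190] [589.3 273.2 153.2] [118 108  92]
[379, 192] [588.  273.9 145.6] [117 108  92]
[379, 194] [588.3 274.8 139.2] [117 108  91]
[379, 196] [587.  275.5 131.5] [117 108  92]
[379, 198] [587.  276.4 124.7] [106 104 105]
[379, 200] [531.  275.   71.4] [ 44  98 195]
[379, 202] [530.6 275.9  63.6] [ 17  46 103]
```

View pics/scene4.png

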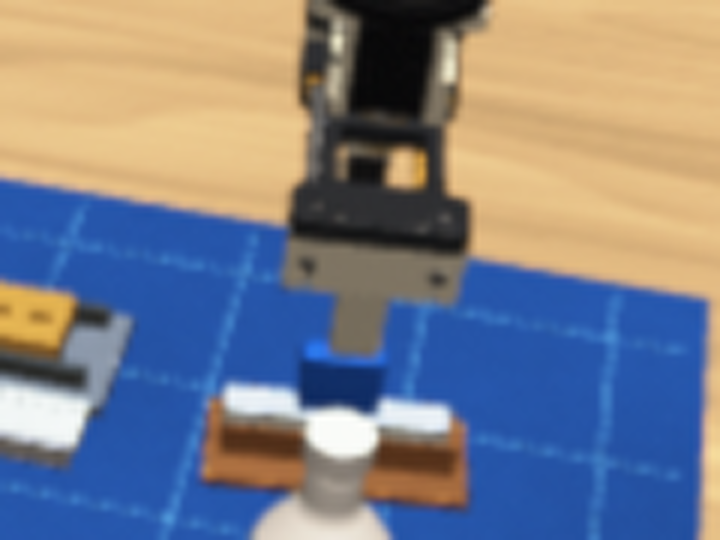

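```bash
python3 -m handwheel '[[[1,0,0,0],[1,0,0,0],[1,0,0,0],[0,0,0,0],[0,0,0,0]]]' 1;  python3 - <<'E'
from h import *
n="scene"
im,d=bot.capture(n); np.save("scene_i5.npy",im); np.save("scene_d5.npy",d)
o=bot.get_obs(); print(o["tool_pos"],o["grip_width"],o["time"],o["contact_force"],o["tcp_rot"])
save("scene5.png",cv2.resize(im[140:230,320:440],None,fx=6,fy=6,interpolation=cv2.INTER_CUBIC))
for v in range(186,214,2):
    uv=[379,v]
    p,r=ray(n,[uv]); print(uv,(p+r[0]*d[uv[1],uv[0]]).round(1), im[uv[1],uv[0]])
E
```

```text
time: 6.33
tool_pos: [525.6, 267.8, 40.9]
tcp_rot: [-1.275, 1.569, -2.73]
contact_force: [0.4, -0.8, 0.3]
grip_width: 91.8
[526.14269587 268.00509286  41.57554988] 91.7136942225553 6.3833 [-0.19926281 -0.60533434  0.38438443] [-1.17531786  1.57041181 -2.63013174]
[379, 186] [619.2 273.  189.2] [42 42 44]
[379, 188] [621.8 273.9 185. ] [24 23 24]
[379, 190] [623.3 274.7 180. ] [91 84 72]
[379, 192] [621.3 275.4 172.1] [126 116  99]
[379, 194] [614.5 275.9 160.3] [126 116  98]
[379, 196] [613.1 276.6 152.8] [126 116  98]
[379, 198] [593.7 276.6 130.3] [120 110  94]
[379, 200] [590.9 277.4 121.2] [118 108  92]
[379, 202] [592.9 278.3 116. ] [117 108  92]
[379, 204] [590.4 279.  107. ] [117 108  91]
[379, 206] [588.6 279.8  98.5] [115 107  92]
[379, 208] [533.4 278.8  43.5] [133 144 155]
[379, 210] [687.9 284.9 171.5] [248 250 247]
[379, 212] [695.9 285.9 172.4] [250 251 248]
```

View pics/scene5.png

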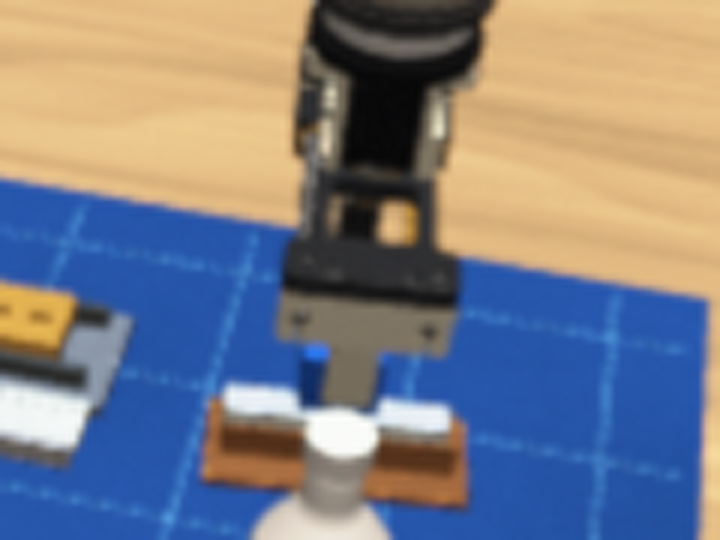

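```bash
python3 -m handwheel '[[[0,0,0,0],[0,0,0,0],[0,0,0,0],[0,0,0,0],[0,0,0,0],[0,0,0,0],[0,0,0,0],[0,0,0,0]]]' 0.1; python3 -m handwheel '[[[0,0,0,0],[0,0,0,0],[0,0,0,0],[0,0,0,0],[0,0,0,0],[0,0,0,0]]]'
```

```text
time: 7.05
tool_pos: [526.2, 268.0, 41.8]
tcp_rot: [0.703, 1.571, -0.752]
contact_force: [-0.1, -0.4, -0.3]
grip_width: 42.9
time: 7.55
tool_pos: [526.2, 268.0, 41.8]
tcp_rot: [0.292, 1.571, -1.163]
contact_force: [0.6, 0.4, -0.3]
grip_width: 10.1
```

```bash
python3 - <<'E'
from h import *
n="scene"
im,d=bot.capture(n); np.save("scene_i6.npy",im); np.save("scene_d6.npy",d)
o=bot.get_obs(); print(o["tool_pos"],o["grip_width"],o["time"],o["contact_force"])
save("scene6.png",cv2.resize(im[140:230,320:440],None,fx=6,fy=6,interpolation=cv2.INTER_CUBIC))
for v in range(186,214,2):
    uv=[379,v]
    p,r=ray(n,[uv]); print(uv,(p+r[0]*d[uv[1],uv[0]]).round(1), im[uv[1],uv[0]])
E
```

```text
[526.13250233 268.02199172  41.7504495 ] 9.34828186763317 7.6 [0.30912334 0.87878881 0.86251058]
[379, 186] [622.4 273.1 191.6] [42 42 44]
[379, 188] [620.9 273.8 184.3] [25 25 25]
[379, 190] [619.9 274.6 177.3] [107  99  84]
[379, 192] [618.9 275.3 170.2] [126 117  98]
[379, 194] [612.1 275.8 158.4] [126 117  98]
[379, 196] [613.1 276.6 152.7] [125 116  99]
[379, 198] [540.  274.5  86.1] [ 76 108 181]
[379, 200] [531.3 275.   71.6] [ 40 100 204]
[379, 202] [532.7 276.   65.4] [ 17  46 103]
[379, 204] [531.2 276.9  56.7] [ 17  46 102]
[379, 206] [531.6 277.8  49.6] [ 16  45 100]
[379, 208] [531.6 278.7  42. ] [124 138 158]
[379, 210] [690.6 285.  173.8] [248 250 247]
[379, 212] [694.2 285.9 170.9] [250 251 248]
```

View pics/scene6.png

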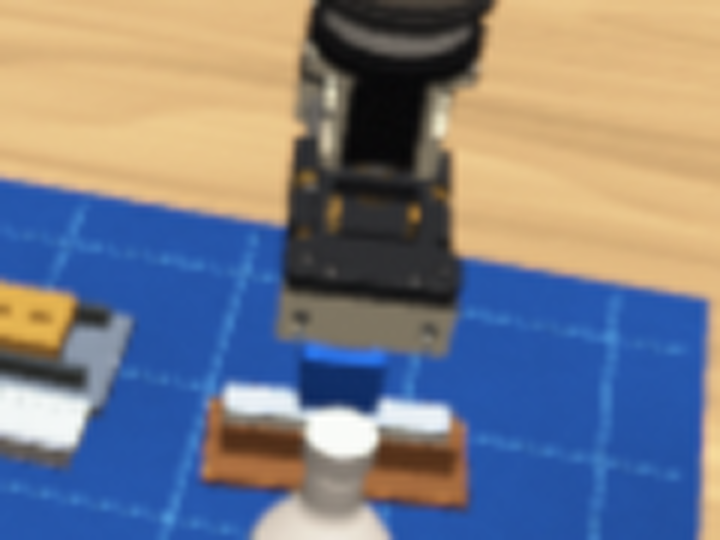

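```bash
python3 -m handwheel '[[[0,0,0,0],[0,0,0,0],[0,0,0,0],[0,0,0,0],[0,0,0,0],[0,0,0,0],[0,0,0,0],[0,0,0,0]]]' 1; python3 -m handwheel '[[[0.5,0,0,0],[1,0,0,0],[1,0,0,0],[1,0,0,0],[0.5,0,0,0],[0,0,0,0],[0,0,0,0]]]';  python3 - <<'E'
from h import *
n="scene"
im,d=bot.capture(n); np.save("scene_i7.npy",im); np.save("scene_d7.npy",d)
o=bot.get_obs(); print(o["tool_pos"],o["grip_width"],o["time"],o["contact_force"])
save("scene7.png",cv2.resize(im[140:240,320:440],None,fx=6,fy=6,interpolation=cv2.INTER_CUBIC))
for v in range(200,226,2):
    uv=[379,v]
    p,r=ray(n,[uv]); print(uv,(p+r[0]*d[uv[1],uv[0]]).round(1), im[uv[1],uv[0]])
E
```

```text
time: 8.27
tool_pos: [526.1, 268.0, 41.8]
tcp_rot: [-0.226, 1.571, -1.681]
contact_force: [0.1, -0.0, -0.2]
grip_width: 58.0
time: 8.85
tool_pos: [525.9, 267.9, 1.1]
tcp_rot: [-1.295, 1.57, -2.75]
contact_force: [-0.4, -0.2, 0.2]
grip_width: 91.5
[526.26616016 268.06012555   1.68274803] 91.46298633395195 8.9 [-0.15365582  0.34363548  0.49533136]
[379, 200] [621.3 278.6 146.5] [24 24 25]
[379, 202] [621.5 279.4 140. ] [80 74 64]
[379, 204] [619.  280.1 131.4] [126 116  98]
[379, 206] [613.3 280.7 119.7] [126 117  99]
[379, 208] [610.8 281.5 110.7] [177 174 158]
[379, 210] [689.9 285.  173.2] [249 250 247]
[379, 212] [697.2 286.  173.5] [250 251 248]
[379, 214] [705.2 287.  174.5] [248 250 247]
[379, 216] [707.4 287.8 170.3] [158 152 142]
[379, 218] [706.4 288.6 163.2] [131 122 113]
[379, 220] [708.4 289.4 158.8] [146 134 122]
[379, 222] [704.4 290.1 148.7] [136 123 112]
[379, 224] [703.1 290.8 141.1] [152 144 134]
```

View pics/scene7.png

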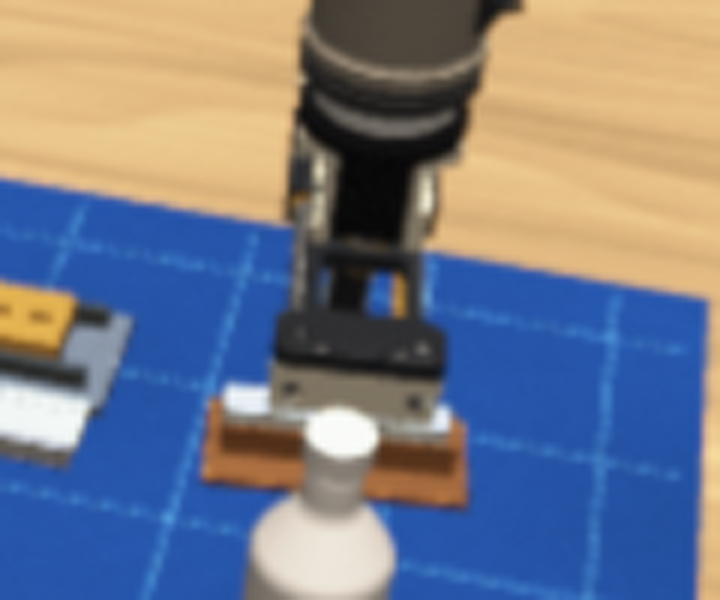

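```bash
python3 -m handwheel '[[[0.3,0,0,0],[0.3,0,0,0],[0,0,0,0],[0,0,0,0],[0,0,0,0],[0,0,0,0],[0,0,0,0],[0,0,0,0]]]' 0.1; python3 -m handwheel '[[[0,0,0,0],[0,0,0,0],[0,0,0,0],[0,0,0,0],[0,0,0,0],[0,0,0,0]]]' 0;python3 -m handwheel '[[[0,0,0,0],[0,0,0,0],[0,0,0,0],[0,0,0,0]]]'
```

```text
time: 9.57
tool_pos: [526.2, 268.1, -4.1]
tcp_rot: [1.404, 1.571, -0.051]
contact_force: [-1.0, 0.3, -0.2]
grip_width: 42.8
time: 10.07
tool_pos: [526.0, 268.0, -4.2]
tcp_rot: [-1.118, 1.571, -2.573]
contact_force: [-1.0, 0.0, -0.2]
grip_width: 16.5
time: 10.4
tool_pos: [526.0, 268.0, -4.2]
tcp_rot: [-1.023, 1.571, -2.478]
contact_force: [-0.5, -0.2, -0.1]
grip_width: 16.0
```

```bash
python3 -m handwheel '[[[-0.5,0,0,0],[-0.5,0,0,0],[-0.5,0,0,0],[-1,0,0,0],[-1,0,0,0],[-1,0,0,0],[-1.5,0,0,0],[-2,0,0,0]]]'; python3 -m handwheel '[[[-1,0,0,0],[0,0,0,0],[0,0,0,0]]]'; python3 - <<'E'
from h import *
for n in ("scene","top"):
    im,d=bot.capture(n); np.save(n+"_i8.npy",im); np.save(n+"_d8.npy",d)
    if n=="scene": save("scene8.png",cv2.resize(im[120:230,310:450],None,fx=5.5,fy=5.5,interpolation=cv2.INTER_CUBIC))
    else: save("top8.png",cv2.resize(im[160:270,220:360],None,fx=5.5,fy=5.5,interpolation=cv2.INTER_CUBIC))
o=bot.get_obs(); print(o["tool_pos"],o["grip_width"],o["time"],o["contact_force"],o["moment"])
print(Rotation.from_euler("xyz",o["tcp_rot"]).as_matrix().round(3))
E
```

```text
time: 11.07
tool_pos: [525.5, 267.8, 76.3]
tcp_rot: [-1.3, 1.569, -2.755]
contact_force: [0.5, -0.2, -3.3]
grip_width: 16.2
time: 11.32
tool_pos: [526.4, 268.1, 86.4]
tcp_rot: [1.717, 1.569, 0.263]
contact_force: [0.7, -0.4, -4.0]
grip_width: 15.9
[525.43559954 267.73874668  84.81837135] 15.82401886295063 11.4167 [-0.57316585  0.18482703 -2.96162119] [-0.02244813 -0.1371858   0.00105222]
[[-0.002  0.993  0.116]
 [-0.001  0.116 -0.993]
 [-1.    -0.002  0.001]]
```

View pics/scene8.png

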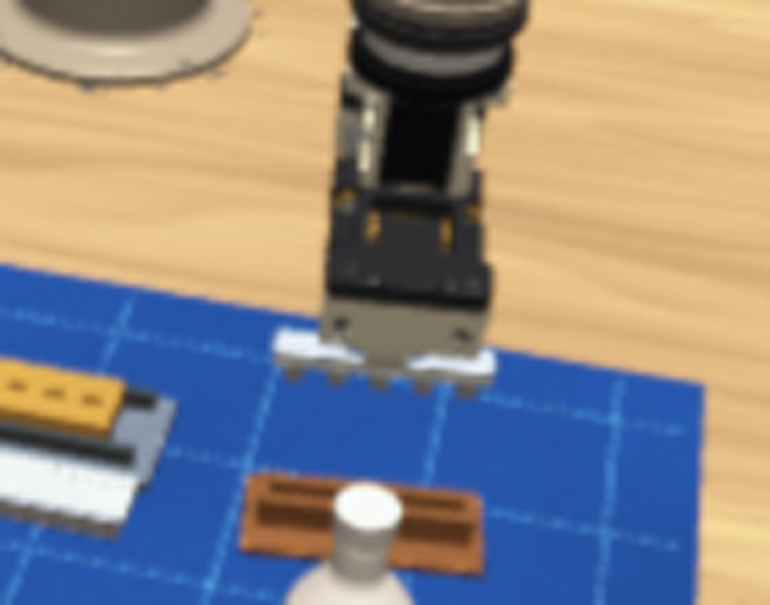

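View pics/top8.png

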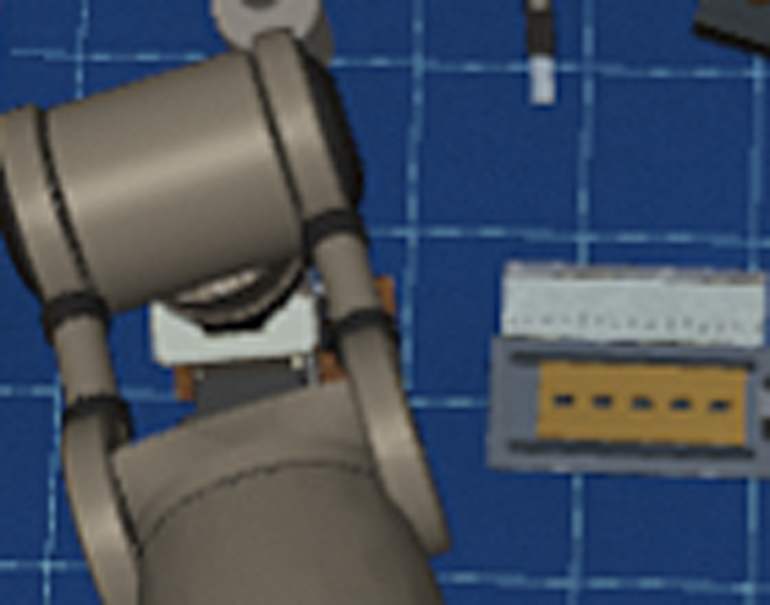

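```bash
cat > slots.py <<'E'
from seg import *
from scipy.optimize import least_squares
def slots(n,img,z=31,guess=(490,64,0.0)):
    g=img.astype(float).mean(2)
    # rectified patch at plane z, 0.5mm grid in y and x
    ys=np.arange(-10,140,0.5); xs=np.arange(450,530,0.5)
    X,Y=np.meshgrid(xs,ys)
    uv=proj(n,np.c_[X.ravel(),Y.ravel(),np.full(X.size,z)]).astype(np.float32).reshape(X.shape+(2,))
    pat=cv2.remap(g.astype(np.float32),uv[...,0],uv[...,1],cv2.INTER_CUBIC)
    col=cv2.remap(img.astype(np.float32),uv[...,0],uv[...,1],cv2.INTER_CUBIC)
    from scipy.ndimage import map_coordinates,gaussian_filter
    bl=gaussian_filter(pat,1)
    def model(p,res=None):
        x,y,a=p; out=[]
        c,s=np.cos(a),np.sin(a)
        u=np.array([c,s]); v=np.array([-s,c])
        tot=[]
        for k in range(-2,3):
            for a_ in np.linspace(-3.3,3.3,5):
                for b_ in np.linspace(-5.8,5.8,7):
                    q=np.array([x,y])+v*(22*k+b_)+u*a_; tot.append(q)
        tot=np.array(tot)
        ins=map_coordinates(bl,[(tot[:,1]-ys[0])/0.5,(tot[:,0]-xs[0])/0.5],order=1,mode='nearest')
        return ins.mean()
    from scipy.optimize import minimize
    best=None
    for dy in np.arange(-8,9,2):
        for dx in (-4,0,4):
            r=minimize(model,[guess[0]+dx,guess[1]+dy,guess[2]],method="Nelder-Mead",options=dict(initial_simplex=np.array([guess]*4)+[[dx,dy,0],[dx+2,dy,0],[dx,dy+2,0],[dx,dy,0.03]],xatol=1e-3,fatol=1e-4))
            if best is None or r.fun<best.fun: best=r
    return best,col
E
python3 - <<'E'
from slots import *
for n,ks in (("top",(0,1,8)),("scene",(0,1,3,5,8))):
    A=np.mean([np.load(f"{n}_i{k}.npy").astype(float) for k in ks],0)
    b,col=slots(n,A); print(n,b.x[:2],np.degrees(b.x[2]),b.fun)
    save(n+"_rect.png",cv2.resize(np.clip(col,0,255).astype(np.uint8),None,fx=2,fy=2).transpose(1,0,2)[::-1,::-1])
    for k in ks:
        b,_=slots(n,np.load(f"{n}_i{k}.npy")); print("  ",k,b.x[:2].round(2),np.degrees(b.x[2]).round(2))
E
```

```text
top [490.61075596  63.92385955] -0.326334381217388 71.4644546508789
   0 [490.62  63.92] -0.33
   1 [490.61  63.91] -0.33
   8 [490.61  63.92] -0.33
scene [491.54004703  65.89766666] -0.5089117565422512 133.45755004882812
   0 [491.55  65.9 ] -0.52
   1 [491.55  65.9 ] -0.52
   3 [491.54  65.9 ] -0.53
   5 [491.52  65.9 ] -0.48
   8 [491.53  65.89] -0.48
```

```bash
python3 - <<'E'
import cv2,numpy as np
a=cv2.imread("pics/top_rect.png");b=cv2.imread("pics/scene_rect.png"); cv2.imwrite("pics/rects.png",np.vstack([a,b])); print(a.shape)
E
```

```text
(320, 600, 3)
```

View pics/rects.png

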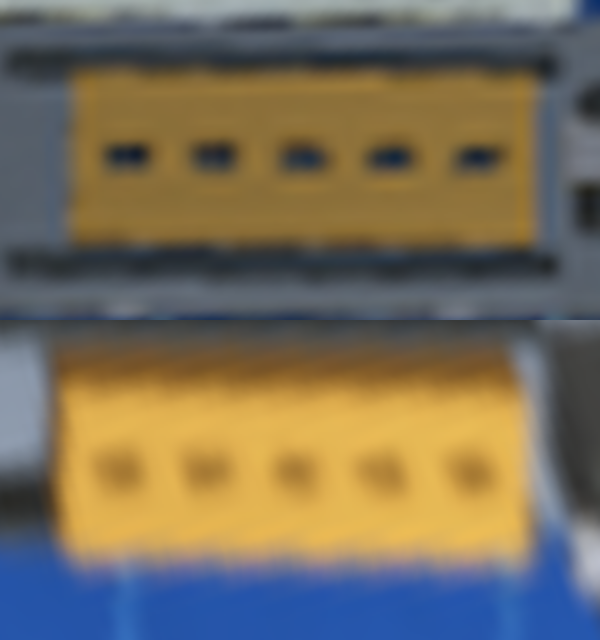

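```bash
python3 -m handwheel '[[[0,-0.5,1.7,0],[0,-0.97,3.3,0],[0,-0.97,3.3,0],[0,-0.97,3.3,0],[0,-0.97,3.3,0],[0,-0.97,3.3,0],[0,-0.49,1.6,0],[0,0,0,0.123]]]'; python3 -m handwheel '[[[1,0,0,0],[1.5,0,0,0],[1.5,0,0,0],[1,0,0,0],[0.5,0,0,0],[0,0,0,0],[0,0,0,0],[0,0,0,0]]]'; python3 - <<'E'
from h import *
for n in ("scene","top"):
    im,d=bot.capture(n); np.save(n+"_i9.npy",im); np.save(n+"_d9.npy",d)
    if n=="scene": save("scene9.png",cv2.resize(im[130:230,250:370],None,fx=6,fy=6,interpolation=cv2.INTER_CUBIC))
    else: save("top9.png",cv2.resize(im[180:280,270:390],None,fx=6,fy=6,interpolation=cv2.INTER_CUBIC))
o=bot.get_obs(); print(o["tool_pos"],o["grip_width"],o["time"],o["contact_force"],o["moment"])
print(Rotation.from_euler("xyz",o["tcp_rot"]).as_matrix().round(4))
E
```

```text
time: 12.08
tool_pos: [489.6, 61.2, 84.7]
tcp_rot: [-1.2, 1.568, -2.779]
contact_force: [1.1, -0.0, -3.1]
grip_width: 16.1
time: 12.75
tool_pos: [491.6, 64.7, 31.3]
tcp_rot: [1.482, 1.57, -0.095]
contact_force: [0.4, 0.1, -2.7]
grip_width: 16.0
[491.59607591  64.62645186  31.46238642] 16.57530849861284 12.85 [ 0.23899936  0.57708899 -2.82910786] [-0.00707367 -0.09261088 -0.01182672]
[[ 1.4e-03  1.0e+00 -6.8e-03]
 [-1.0e-04 -6.8e-03 -1.0e+00]
 [-1.0e+00  1.4e-03  1.0e-04]]
```

View pics/scene9.png

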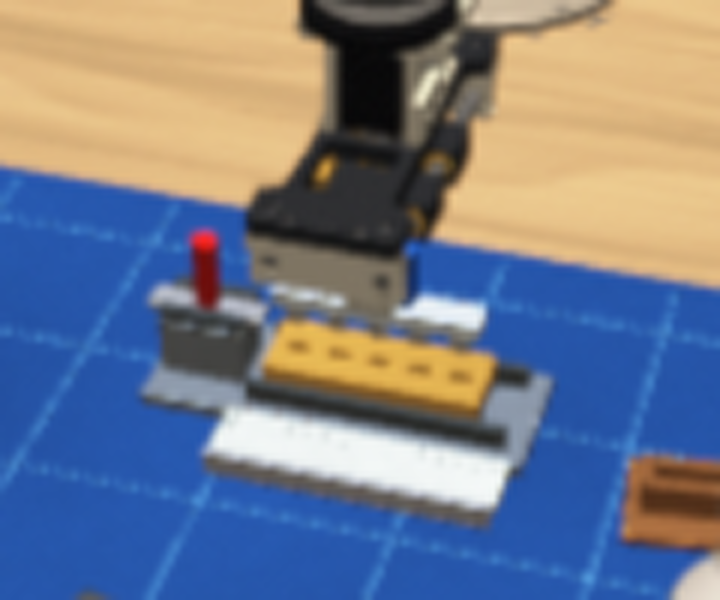

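View pics/top9.png

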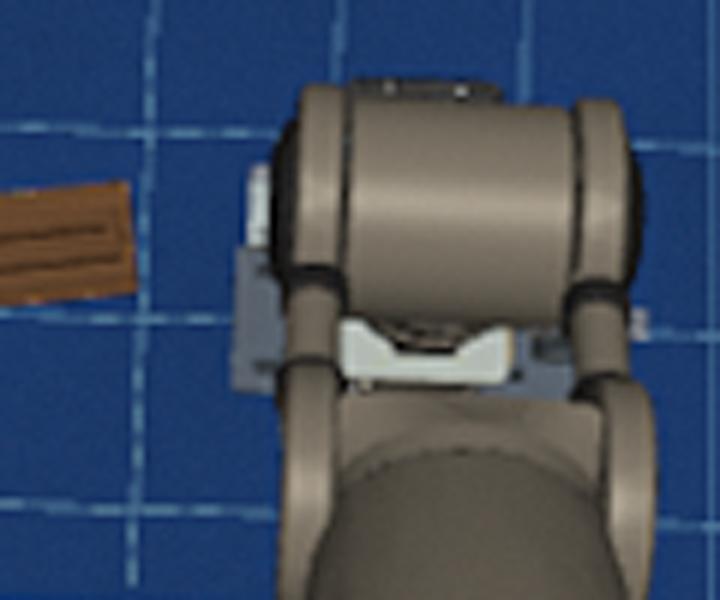

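```bash
python3 - <<'E'
from h import *
I=[];D=[]
for k in range(6):
    im,d=bot.capture("scene"); I.append(im.astype(float)); D.append(d)
A=np.mean(I,0); D=np.array(D); D[D<100]=np.nan; D=np.nanmedian(D,0)
np.save("scene_iA.npy",A); np.save("scene_dA.npy",D)
save("scene10.png",cv2.resize(np.clip(A[170:202,285:340],0,255).astype(np.uint8),None,fx=14,fy=14,interpolation=cv2.INTER_CUBIC))
n="scene"
V,U=np.mgrid[172:196,290:336]
p,r=ray(n,np.c_[U.ravel(),V.ravel()]); P=(p+r*D[V,U].reshape(-1,1))
W=A[V,U].reshape(-1,3)
m=(W.min(1)>185)
# by side
for side in (P[:,1]<64,P[:,1]>64):
    q=P[m&side&(P[:,2]>40)]; 
    print(len(q)); print(np.c_[U.ravel(),V.ravel(),P.round(1)][m&side&(P[:,2]>40)].astype(float).tolist() if len(q)<60 else q.mean(0))
o=bot.get_obs(); print(o["tool_pos"],o["tcp_rot"],o["time"],o["contact_force"],o["moment"])
E
```

```text
5
[[296.0, 178.0, 500.4, 14.9, 72.7], [300.0, 179.0, 500.3, 27.7, 71.6], [301.0, 179.0, 500.8, 31.1, 72.6], [305.0, 180.0, 501.8, 44.2, 72.3], [306.0, 180.0, 500.3, 46.9, 71.9]]
43
[[319.0, 180.0, 493.8, 86.2, 75.6], [320.0, 180.0, 488.7, 88.1, 72.2], [321.0, 180.0, 488.6, 91.2, 72.8], [322.0, 180.0, 487.0, 93.9, 72.2], [323.0, 180.0, 485.6, 96.7, 71.7], [324.0, 180.0, 485.6, 99.9, 72.5], [318.0, 181.0, 499.1, 84.5, 75.3], [319.0, 181.0, 494.8, 86.5, 72.5], [320.0, 181.0, 493.3, 89.3, 72.0], [321.0, 181.0, 492.9, 92.3, 72.4], [322.0, 181.0, 491.5, 95.1, 71.9], [323.0, 181.0, 490.8, 98.1, 72.1], [324.0, 181.0, 488.9, 100.7, 71.2], [325.0, 181.0, 491.1, 104.4, 73.6], [326.0, 181.0, 488.0, 106.8, 71.9], [327.0, 181.0, 488.5, 110.0, 73.0], [328.0, 181.0, 487.4, 112.9, 72.8], [329.0, 181.0, 485.7, 115.6, 72.1], [317.0, 182.0, 499.8, 81.6, 71.3], [318.0, 182.0, 500.8, 85.0, 72.8], [319.0, 182.0, 497.9, 87.4, 71.1], [320.0, 182.0, 499.1, 90.8, 72.8], [321.0, 182.0, 497.9, 93.7, 72.5], [322.0, 182.0, 496.3, 96.4, 71.9], [323.0, 182.0, 495.2, 99.2, 71.7], [324.0, 182.0, 495.9, 102.5, 72.9], [325.0, 182.0, 494.9, 105.4, 72.8], [326.0, 182.0, 493.7, 108.2, 72.6], [327.0, 182.0, 492.6, 111.1, 72.4], [328.0, 182.0, 491.2, 113.9, 72.0], [329.0, 182.0, 490.7, 116.9, 72.2], [330.0, 182.0, 490.5, 119.9, 72.7], [322.0, 183.0, 501.9, 97.9, 72.6], [323.0, 183.0, 500.3, 100.6, 71.9], [324.0, 183.0, 500.4, 103.7, 72.8], [325.0, 183.0, 499.7, 106.6, 72.8], [326.0, 183.0, 497.5, 109.2, 71.8], [327.0, 183.0, 496.4, 112.1, 71.6], [328.0, 183.0, 496.3, 115.2, 72.2], [329.0, 183.0, 495.3, 118.0, 72.1], [327.0, 184.0, 502.4, 113.6, 72.6], [328.0, 184.0, 500.8, 116.3, 72.0], [329.0, 184.0, 501.5, 119.5, 73.2]]
[491.18474231  64.59183821  31.02054608] [ 1.40656196  1.57032331 -0.17126517] 13.15 [ 0.3021352   0.13831359 -3.06818528] [ 0.03478257 -0.07670863  0.00935464]
```

View pics/scene10.png

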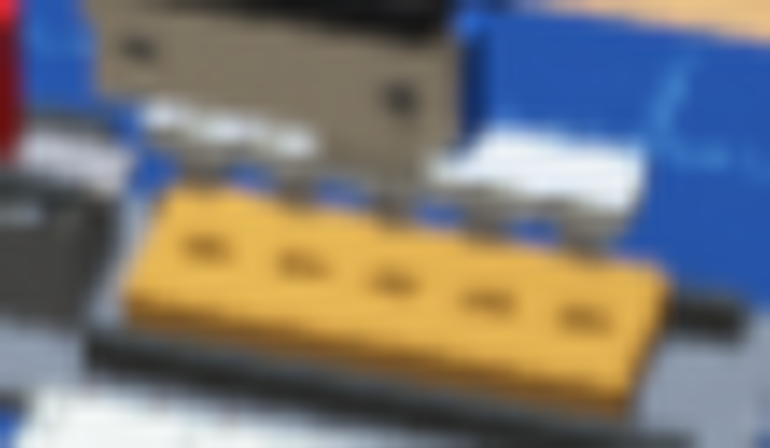

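```bash
python3 - <<'E'
from h import *
from scipy.ndimage import gaussian_filter1d
A=np.load("scene_iA.npy").astype(np.float32); n="scene"; z=72.3
ys=np.arange(-10,140,0.25); xs=np.arange(470,520,0.25)
X,Y=np.meshgrid(xs,ys)
uv=proj(n,np.c_[X.ravel(),Y.ravel(),np.full(X.size,z)]).astype(np.float32).reshape(X.shape+(2,))
col=cv2.remap(A,uv[...,0],uv[...,1],cv2.INTER_CUBIC)
save("rect_bar.png",cv2.resize(np.clip(col,0,255).astype(np.uint8),None,fx=1.3,fy=1.3).transpose(1,0,2)[::-1,::-1])
L=col.min(2) # white => high
L=L.copy()
def edge(prof,coord,lo,hi,thr):
    # crossing
    m=(coord>=lo)&(coord<=hi); p=prof[m]; c=coord[m]
    s=np.nonzero(np.diff(np.sign(p-thr)))[0]
    return [round(float(c[i]+(thr-p[i])/(p[i+1]-p[i])*0.25),2) for i in s]
print("front edge crossing per y")
for y in (14,20,26,32,38,90,95,100,105,110,115):
    i=int((y+10)/.25); print(y,edge(L[i-8:i+9].mean(0),xs,480,515,170))
print("ends: per x")
for x in (486,488,490,492,494,496,498,500):
    j=int((x-470)/.25); print(x,edge(L[:,j-2:j+3].mean(1),ys,-5,135,170))
E
```

```text
front edge crossing per y
14 [495.38, 500.98]
20 [496.67, 500.54]
26 [496.22, 503.1]
32 [495.69, 502.58]
38 [497.04, 500.87]
90 [483.61, 502.27]
95 [483.31, 503.3]
100 [483.85, 503.75]
105 [484.09, 502.09]
110 [483.28, 502.53]
115 [483.54, 503.5]
ends: per x
486 [85.89, 119.09]
488 [85.05, 119.8]
490 [84.56, 120.28]
492 [83.93, 120.64]
494 [83.32, 120.83]
496 [12.88, 19.07, 26.27, 32.98, 33.88, 36.43, 82.07, 120.79]
498 [12.32, 39.08, 40.89, 47.86, 78.14, 120.71]
500 [12.73, 48.82, 77.43, 120.29]
```

View pics/rect_bar.png

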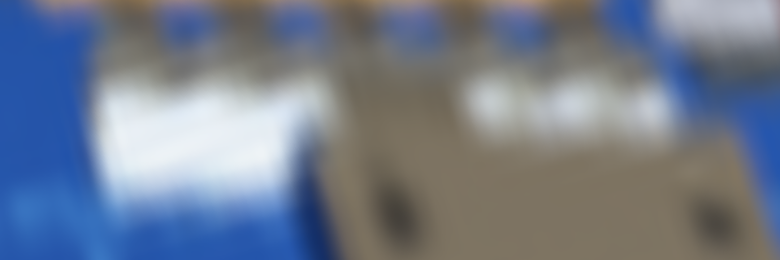

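```bash
python3 - <<'E'
from h import *
from scipy.ndimage import map_coordinates
A=np.mean([np.load(f"top_i{k}.npy").astype(np.float32) for k in (0,)],0); n="top"
yaw=np.radians(6.65); u=np.array([np.cos(yaw),np.sin(yaw)]); v=np.array([-u[1],u[0]])
def patch(z,c,hx,hy):
    a=np.arange(-hx,hx,.25); b=np.arange(-hy,hy,.25); Aa,B=np.meshgrid(a,b)
    P=np.array(c)+Aa[...,None]*u+B[...,None]*v
    uv=proj(n,np.c_[P.reshape(-1,2),np.full(Aa.size,z)]).astype(np.float32).reshape(Aa.shape+(2,))
    return a,b,cv2.remap(A,uv[...,0],uv[...,1],cv2.INTER_CUBIC)
c=(526.1,268.0)
a,b,p=patch(37,c,40,80)
L=p[...,0]  # red: alu 150, wood 79? 
def cr(pr,co,thr): 
    s=np.nonzero(np.diff(np.sign(pr-thr)))[0]; return [round(float(co[i]+(thr-pr[i])/(pr[i+1]-pr[i])*.25),2) for i in s]
B_=p[...,2]
print("bar ends along b (blue ch):")
for x in (-6,-4,-2,0,2,4): 
    j=int((x+40)/.25); print(x,cr(B_[:,j-4:j+5].mean(1),b,95))
print("bar across:")
for y in (-50,-45,-40,-35,-30,30,35,40,45,50):
    i=int((y+80)/.25); print(y,cr(B_[i-8:i+9].mean(0),a,95))
save("rectcomb.png",cv2.resize(np.clip(p,0,255).astype(np.uint8),None,fx=1.2,fy=1.2).transpose(1,0,2)[::-1,::-1])
a,b,p=patch(73,c,40,80)
S=p[...,2]-p[...,0]
for x in (-6,-4,-2,0,2,4): 
    j=int((x+40)/.25); print("handle",x,cr(S[:,j-4:j+5].mean(1),b,70))
for y in(-12,-6,0,6,12):
    i=int((y+80)/.25); print("hacross",y,cr(S[i-8:i+9].mean(0),a,70))
E
```

```text
bar ends along b (blue ch):
-6 [-66.37, -57.61, -18.84, -8.64, -3.89, 18.0, 53.87, 63.5]
-4 [-66.37, -57.81, -19.78, 18.95, 53.87, 64.01]
-2 [-66.32, -57.93, -20.49, -16.23, 53.64, 64.1]
0 [-66.41, -57.88, -21.05, -18.62, 53.92, 63.99]
2 [-66.64, -57.76, -20.72, -19.22, 54.5, 63.83]
4 [-66.91, -57.9, 54.83, 63.62]
bar across:
-50 [-36.39, -10.55, 9.32, 24.36]
-45 [-36.07, -10.9, 9.74, 24.73]
-40 [-35.94, -10.79, 9.54, 24.99]
-35 [-37.14, -10.31, 9.21, 25.19]
-30 [-37.82, -9.77, 8.83, 25.67]
30 [-35.94, -10.98, 8.5, 24.93]
35 [-37.42, -10.64, 7.66, 24.63]
40 [-37.91, -10.65, 7.64, 23.87]
45 [-37.48, -11.51, 8.05, 22.98]
50 [-37.73, -11.87, 8.48, 23.22]
handle -6 [-69.0, -20.92, 16.6, 59.4]
handle -4 [-68.86, -21.35, 17.37, 59.52]
handle -2 [-68.61, -21.34, 17.77, 59.47]
handle 0 [-68.62, -21.17, 17.62, 59.31]
handle 2 [-68.54, -21.0, 17.06, 59.72]
handle 4 [-68.31, -20.06, 15.38, 59.95]
hacross -12 [-7.61, 5.1, 19.92]
hacross -6 [-8.7, 4.64, 19.64]
hacross 0 [-9.14, 4.58, 19.75]
hacross 6 [-8.56, 4.89, 19.19]
hacross 12 [-8.2, 4.89, 19.24]
```

View pics/rectcomb.png

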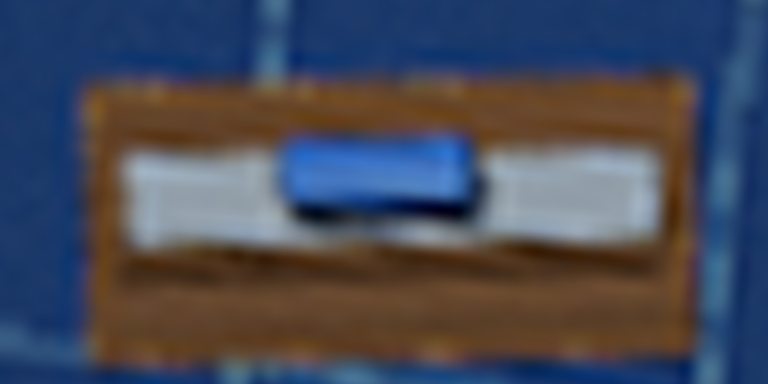

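```bash
python3 -m handwheel '[[[0.3,-0.05,-0.03,0],[0.4,0,0,0],[0.4,0,0,0],[0.2,0,0,0],[0.1,0,0,0],[0,0,0,0],[0,0,0,0]]]'; python3 -m handwheel '[[[0.1,0,0,0],[0,0,0,0],[0,0,0,0]]]'; python3 -m handwheel '[[[0.1,0,0,0],[0,0,0,0],[0,0,0,0]]]';python3 -m handwheel '[[[0.1,0,0,0],[0,0,0,0],[0,0,0,0]]]'
```

```text
time: 13.73
tool_pos: [490.6, 64.9, 16.7]
tcp_rot: [-0.975, 1.571, -2.553]
contact_force: [-0.3, -0.3, -2.4]
grip_width: 16.0
time: 13.98
tool_pos: [490.6, 64.9, 15.8]
tcp_rot: [1.001, 1.571, -0.577]
contact_force: [-0.7, -0.0, -2.6]
grip_width: 15.9
time: 14.23
tool_pos: [490.5, 64.9, 14.8]
tcp_rot: [-0.594, 1.571, -2.172]
contact_force: [-0.6, -0.2, -3.2]
grip_width: 16.2
time: 14.48
tool_pos: [490.5, 64.9, 13.7]
tcp_rot: [-0.953, 1.571, -2.531]
contact_force: [-0.3, -0.3, -2.4]
grip_width: 15.8
```

```bash
for i in 1; do python3 -m handwheel '[[[0.1,0,0,0],[0,0,0,0],[0,0,0,0]]]'; python3 -m handwheel '[[[0.1,0,0,0],[0,0,0,0],[0,0,0,0]]]';python3 -m handwheel '[[[0.1,0,0,0],[0,0,0,0],[0,0,0,0]]]'; done | grep -v grip
```

```text
time: 14.73
tool_pos: [490.5, 64.9, 12.7]
tcp_rot: [-1.083, 1.571, -2.661]
contact_force: [0.3, -0.4, -2.8]
time: 14.98
tool_pos: [490.5, 64.9, 11.7]
tcp_rot: [-1.093, 1.571, -2.671]
contact_force: [-0.4, 0.8, -3.7]
time: 15.23
tool_pos: [490.5, 64.9, 10.7]
tcp_rot: [-1.133, 1.571, -2.711]
contact_force: [0.4, 0.3, -2.6]
```

```bash
(python3 -m handwheel '[[[0.1,0,0,0],[0.1,0,0,0],[0,0,0,0],[0,0,0,0]]]'; python3 -m handwheel '[[[0.1,0,0,0],[0.1,0,0,0],[0,0,0,0],[0,0,0,0]]]') | grep -v grip;  python3 - <<'E'
from h import *
im,d=bot.capture("scene"); np.save("scene_i11.npy",im)
save("scene11.png",cv2.resize(im[140:215,260:360],None,fx=7,fy=7,interpolation=cv2.INTER_CUBIC))
E
```

```text
time: 15.57
tool_pos: [490.5, 64.9, 8.7]
tcp_rot: [-1.19, 1.571, -2.768]
contact_force: [-0.0, -0.2, -2.1]
time: 15.9
tool_pos: [490.5, 64.9, 6.7]
tcp_rot: [-1.132, 1.571, -2.71]
contact_force: [-0.2, 0.3, -2.0]
```

View pics/scene11.png

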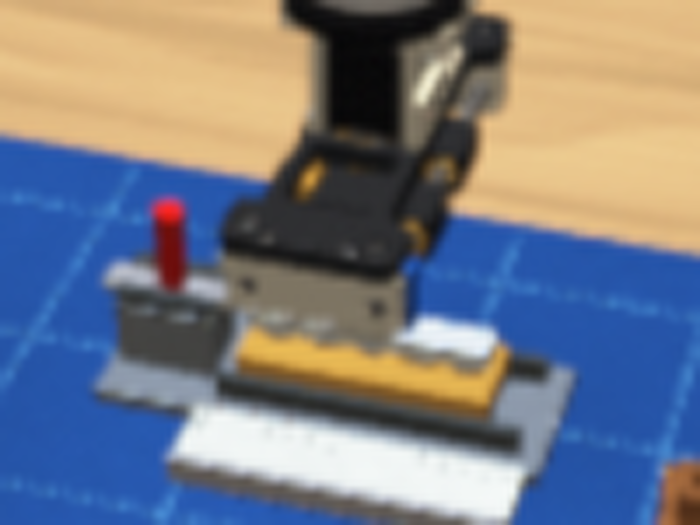

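```bash
(python3 -m handwheel '[[[0.1,0,0,0],[0.1,0,0,0],[0.1,0,0,0],[0,0,0,0],[0,0,0,0]]]'; python3 -m handwheel '[[[0.1,0,0,0],[0,0,0,0],[0,0,0,0]]]'; python3 -m handwheel '[[[0.1,0,0,0],[0,0,0,0],[0,0,0,0]]]';python3 -m handwheel '[[[0.1,0,0,0],[0,0,0,0],[0,0,0,0]]]') | egrep "pos|force"
```

```text
tool_pos: [490.5, 64.9, 3.7]
contact_force: [0.1, 0.6, -2.5]
tool_pos: [490.6, 64.9, 2.8]
contact_force: [-0.5, 0.5, -2.1]
tool_pos: [490.5, 64.9, 1.7]
contact_force: [0.0, -0.0, -2.8]
tool_pos: [490.5, 64.9, 0.7]
contact_force: [-0.1, 0.1, -3.1]
```

```bash
(python3 -m handwheel '[[[0.1,0,0,0],[0,0,0,0],[0,0,0,0]]]'; python3 -m handwheel '[[[0.05,0,0,0],[0,0,0,0],[0,0,0,0]]]'; python3 -m handwheel '[[[0.05,0,0,0],[0,0,0,0],[0,0,0,0]]]'; python3 -m handwheel '[[[0.05,0,0,0],[0,0,0,0],[0,0,0,0]]]') | egrep "pos|force"
```

```text
tool_pos: [490.6, 64.9, -0.2]
contact_force: [0.3, 0.6, -3.6]
tool_pos: [490.7, 64.9, -0.6]
contact_force: [-0.1, 0.2, -0.8]
tool_pos: [490.7, 64.9, -1.1]
contact_force: [-0.7, -0.0, 0.5]
tool_pos: [490.7, 64.9, -1.6]
contact_force: [-0.1, -0.4, 2.9]
```

```bash
(python3 -m handwheel '[[[0.05,0,0,0],[0,0,0,0],[-0.1,0,0,0],[-0.05,0,0,0],[0,0,0,0],[0,0,0,0]]]'; python3 -m handwheel '[[[0,0,0,0],[0,0,0,0],[0,0,0,0],[0,0,0,0],[0,0,0,0],[0,0,0,0]]]' 0.5; python3 -m handwheel '[[[-1,0,0,0],[-2,0,0,0],[-3,0,0,0],[-3,0,0,0],[-1,0,0,0],[0,0,0,0],[0,0,0,0]]]')  | egrep "time|pos|force|grip"; python3 - <<'E'
from h import *
I=[];D=[]
for k in range(3):
    im,d=bot.capture("scene"); I.append(im.astype(float)); D.append(d)
A=np.mean(I,0); D=np.median(D,0); np.save("scene_iB.npy",A); np.save("scene_dB.npy",D)
save("scene12.png",cv2.resize(np.clip(A[140:215,260:360],0,255).astype(np.uint8),None,fx=7,fy=7,interpolation=cv2.INTER_CUBIC))
print(bot.spot_point("scene","bolt_grip"))
V,U=np.mgrid[165:210,270:340]
p,r=ray("scene",np.c_[U.ravel(),V.ravel()]); P=(p+r*D[V,U].reshape(-1,1)); W=A[V,U].reshape(-1,3)
red=(W[:,0]>120)&(W[:,1]<70); print("knob",P[red].round(1)[:40].tolist())
m=(W.min(1)>185)&(P[:,2]>30)&(P[:,0]>470)&(P[:,0]<515)
for s in (P[:,1]<50,P[:,1]>85): print("bar z",len(P[m&s]),np.median(P[m&s],0))
o=bot.get_obs(); print(o["contact_force"])
E
```

```text
time: 18.62
tool_pos: [490.7, 64.9, -0.8]
contact_force: [0.5, -0.2, -0.5]
grip_width: 16.3
time: 19.12
tool_pos: [490.5, 64.9, -0.7]
contact_force: [0.4, -0.5, -0.3]
grip_width: 45.3
time: 19.7
tool_pos: [490.7, 64.9, 100.0]
contact_force: [0.2, -0.3, -1.1]
grip_width: 46.1
[{'point': [281.5, 172.6], 'conf': 0.64}]
knob [[378.1, -77.8, 3.4], [487.4, -31.0, 88.3], [488.4, -27.4, 89.7], [486.9, -24.6, 89.3], [496.0, -31.1, 90.4], [491.0, -29.8, 87.2], [491.1, -26.5, 88.0], [491.0, -23.2, 88.6], [497.4, -30.8, 87.7], [498.9, -26.9, 89.5], [495.4, -25.0, 87.5], [495.4, -21.7, 88.1]]
bar z 36 [493.23640105  28.5060129   40.25609467]
bar z 39 [492.57255987 102.51057898  40.44166428]
[0.00977555 0.62705171 0.03302633]
```

View pics/scene12.png

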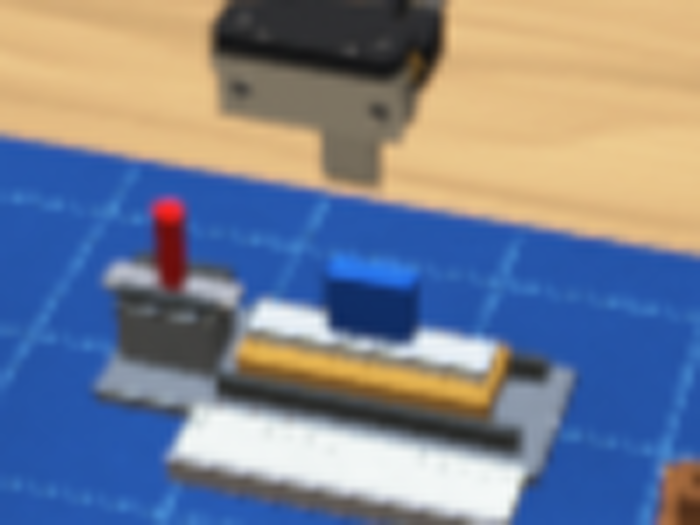

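```bash
(python3 -m handwheel '[[[0,0.04,1.3,0],[0,0,3,0],[0,0,3,0],[0,0,2,0],[0,0,0,0],[0,0,0,0]]]';  python3 -m handwheel '[[[1,0,0,0],[2,0,0,0],[2,0,0,0],[2,0,0,0],[1,0,0,0],[0.7,0,0,0],[0,0,0,0],[0,0,0,0]]]')  | egrep "time|pos|force|grip"; python3 - <<'E'
from h import *
im,d=bot.capture("scene"); np.save("scene_i13.npy",im)
save("scene13.png",cv2.resize(im[140:215,245:345],None,fx=7,fy=7,interpolation=cv2.INTER_CUBIC))
E
```

```text
time: 20.4
tool_pos: [489.8, -28.7, 98.4]
contact_force: [0.5, 0.4, -0.4]
grip_width: 46.0
time: 21.07
tool_pos: [490.5, -27.7, 12.5]
contact_force: [0.1, -0.3, 0.8]
grip_width: 46.1
```

View pics/scene13.png

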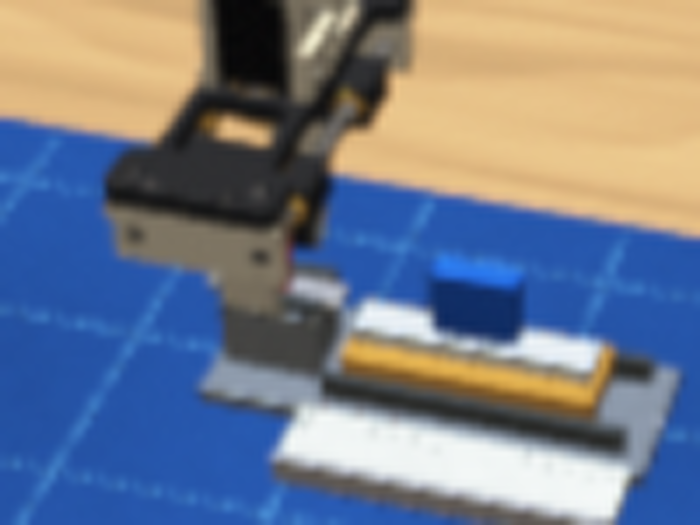

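```bash
(python3 -m handwheel '[[[0,0,0,0],[0,0,0,0],[0,0,0,0],[0,0,0,0],[0,0,0,0],[0,0,0,0],[0,0,0,0],[0,0,0,0]]]' 0;  python3 -m handwheel '[[[0,0,0,0],[0,0,0,0]]]')  | egrep "time|pos|force|grip"; python3 - <<'E'
from h import *
im,d=bot.capture("scene"); np.save("scene_i14.npy",im)
save("scene14.png",cv2.resize(im[140:215,245:345],None,fx=7,fy=7,interpolation=cv2.INTER_CUBIC))
E
```

```text
time: 21.78
tool_pos: [489.8, -28.1, 12.5]
contact_force: [-3.4, -0.5, 5.4]
grip_width: 13.3
time: 21.95
tool_pos: [489.8, -28.1, 12.5]
contact_force: [-4.6, -0.4, 6.1]
grip_width: 13.2
```

View pics/scene14.png

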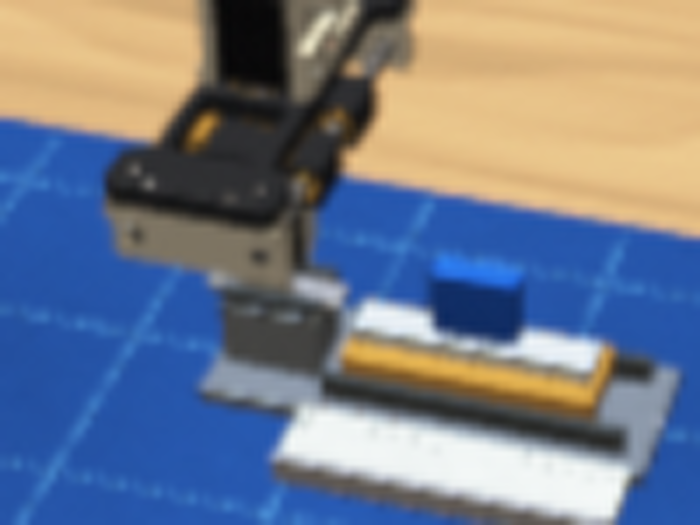

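```bash
(python3 -m handwheel '[[[-0.1,0,0,0],[0,0,0,0],[0,0,0,0]]]';  python3 -m handwheel '[[[0,0,-0.2,0],[0,0,-0.2,0],[0,0,-0.2,0],[0,0,0,0]]]';python3 -m handwheel '[[[0,0,-0.2,0],[0,0,-0.2,0],[0,0,-0.2,0],[0,0,0,0]]]')  | egrep "time|pos|force|grip"
```

```text
time: 22.25
tool_pos: [489.7, -28.1, 12.6]
contact_force: [0.1, -1.2, -7.4]
grip_width: 13.7
time: 22.58
tool_pos: [489.8, -21.6, 12.7]
contact_force: [-0.1, -0.5, -14.5]
grip_width: 13.2
time: 22.92
tool_pos: [489.8, -15.5, 12.7]
contact_force: [0.4, -0.0, -19.1]
grip_width: 13.2
```

```bash
(python3 -m handwheel '[[[0.08,0,-0.2,0],[0,0,-0.2,0],[0,0,-0.2,0],[0,0,0,0]]]';  python3 -m handwheel '[[[0,0,-0.2,0],[0,0,0,0]]]')  | egrep "time|pos|force|grip"; python3 - <<'E'
from h import *
im,d=bot.capture("scene"); np.save("scene_i15.npy",im)
save("scene15.png",cv2.resize(im[140:215,245:345],None,fx=7,fy=7,interpolation=cv2.INTER_CUBIC))
E
```

```text
time: 23.25
tool_pos: [490.0, -9.6, 12.6]
contact_force: [-3.8, 0.3, -10.8]
grip_width: 13.5
time: 23.42
tool_pos: [490.0, -7.8, 12.6]
contact_force: [-5.6, -1.0, -9.3]
grip_width: 13.2
```

View pics/scene15.png

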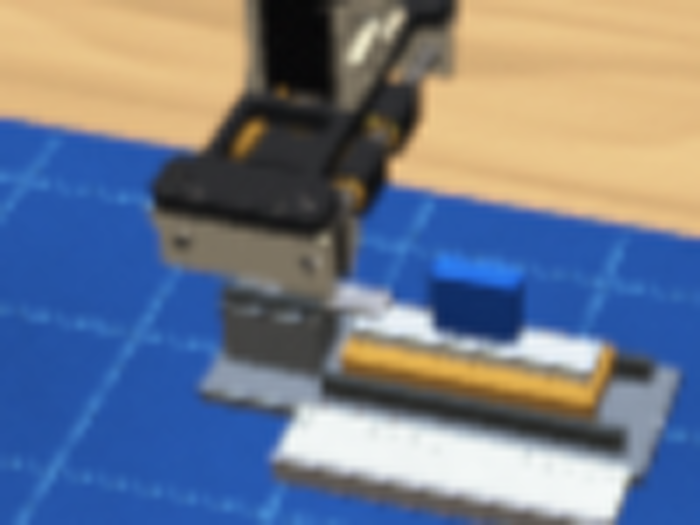

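```bash
(python3 -m handwheel '[[[0.05,0,-0.2,0],[0,0,-0.2,0],[0,0,-0.2,0],[0,0,-0.2,0],[0,0,-0.2,0],[0,0,0,0]]]';  python3 -m handwheel '[[[0,0,-0.2,0],[0,0,0,0]]]';python3 -m handwheel '[[[0,0,-0.1,0],[0,0,0,0]]]';python3 -m handwheel '[[[0,0,-0.1,0],[0,0,0,0]]]')  | egrep "time|pos|force|grip"
```

```text
time: 23.97
tool_pos: [490.1, 2.1, 12.6]
contact_force: [-6.0, -1.2, -3.5]
grip_width: 13.4
time: 24.13
tool_pos: [490.1, 4.1, 12.5]
contact_force: [-6.5, -1.8, -2.3]
grip_width: 13.8
time: 24.3
tool_pos: [490.1, 5.0, 12.6]
contact_force: [-6.1, -0.9, -4.3]
grip_width: 13.0
time: 24.47
tool_pos: [490.1, 6.0, 12.6]
contact_force: [-6.8, -1.7, -3.5]
grip_width: 13.3
```

```bash
(python3 -m handwheel '[[[0,0,-0.1,0],[0,0,0,0]]]';  python3 -m handwheel '[[[0,0,-0.1,0],[0,0,0,0]]]';python3 -m handwheel '[[[0,0,-0.1,0],[0,0,0,0]]]';python3 -m handwheel '[[[0,0,-0.1,0],[0,0,0,0],[0,0,0,0]]]')  | egrep "time|pos|force|grip"
```

```text
time: 24.63
tool_pos: [490.1, 7.0, 12.5]
contact_force: [-7.1, -1.8, -2.8]
grip_width: 13.3
time: 24.8
tool_pos: [490.1, 7.7, 12.5]
contact_force: [-6.8, -3.1, -3.2]
grip_width: 13.0
time: 24.97
tool_pos: [490.1, 7.7, 12.5]
contact_force: [-8.1, -8.0, -4.4]
grip_width: 13.5
time: 25.22
tool_pos: [490.1, 7.8, 12.5]
contact_force: [-7.4, -12.7, -3.8]
grip_width: 13.6
```

```bash
(python3 -m handwheel '[[[0,0,0.15,0],[0,0,0,0],[0,0,0,0]]]';  python3 -m handwheel '[[[0,0,0,0],[0,0,0,0],[0,0,0,0],[0,0,0,0],[0,0,0,0],[0,0,0,0]]]' 0.5; python3 -m handwheel '[[[-1,0,0,0],[-2,0,0,0],[-3,0,0,0],[-3,0,0,0],[-2,0,0,0],[0,0,0,0],[0,0,0,0]]]')  | egrep "time|pos|force|grip"; python3 - <<'E'
from h import *
I=[];D=[]
for k in range(3):
    im,d=bot.capture("scene"); I.append(im.astype(float)); D.append(d)
A=np.mean(I,0); D=np.median(D,0); np.save("scene_iC.npy",A)
save("scene16.png",cv2.resize(np.clip(A[140:215,260:360],0,255).astype(np.uint8),None,fx=7,fy=7,interpolation=cv2.INTER_CUBIC))
V,U=np.mgrid[165:210,270:340]
p,r=ray("scene",np.c_[U.ravel(),V.ravel()]); P=(p+r*D[V,U].reshape(-1,1)); W=A[V,U].reshape(-1,3)
red=(W[:,0]>120)&(W[:,1]<70); print("knob",np.median(P[red],0))
m=(W.min(1)>185)&(P[:,2]>30)&(P[:,0]>470)&(P[:,0]<515)
for s in (P[:,1]<50,P[:,1]>85): print("bar z",len(P[m&s]),np.median(P[m&s],0))
E
```

```text
time: 25.47
tool_pos: [490.1, 7.7, 12.5]
contact_force: [-7.5, -5.6, -4.3]
grip_width: 13.6
time: 25.97
tool_pos: [491.3, 8.4, 12.4]
contact_force: [0.3, 0.5, 0.3]
grip_width: 44.6
time: 26.55
tool_pos: [491.4, 8.4, 123.5]
contact_force: [-0.4, 0.2, 0.2]
grip_width: 45.7
knob [494.221119     8.97090492  88.58411464]
bar z 20 [497.82558009  34.89335591  40.68723533]
bar z 40 [493.2207975  102.53708361  40.11647892]
```

View pics/scene16.png

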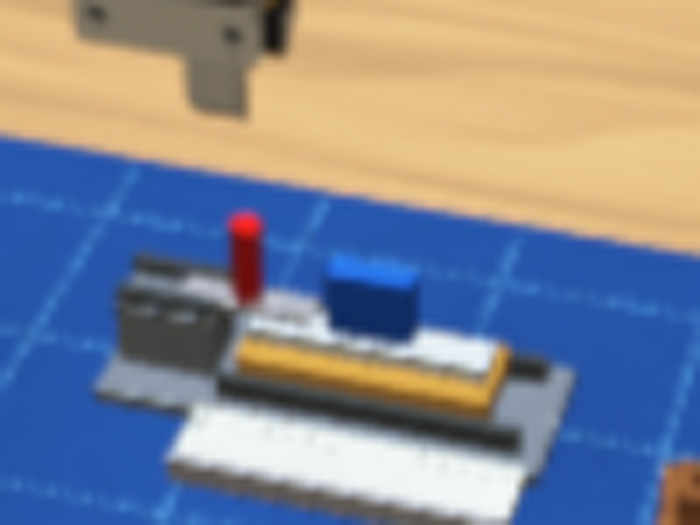

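```bash
python3 - <<'E'
from h import *
A=np.load("top_i0.npy").astype(np.float32)
for z in (3,11):
    ys=np.arange(-90,190,0.5); 
    prof=[]
    for x in (463,466,469):
        uv=proj("top",np.c_[np.full(len(ys),x),ys,np.full(len(ys),z)]).astype(np.float32).reshape(1,-1,2)
        prof.append(cv2.remap(A,uv[...,0],uv[...,1],cv2.INTER_CUBIC)[0])
    p=np.mean(prof,0); s=p[:,0]  # red: mat 28, grey ~70-90
    i=np.nonzero(np.diff(np.sign(s-50)))[0]; print(z,ys[i], s[::40].round())
im,_=bot.capture("top"); save("top17.png",im)
im,_=bot.capture("scene"); save("scene17.png",im)
o=bot.get_obs(); print(o["time"],o["contact_force"])
E
```

```text
3 [-58.   18.   18.5  85.5  89.   93.5  94.  100.  104.  151. ] [27. 28. 91. 92. 90. 51. 54. 57. 54. 51. 55. 57. 70. 27.]
11 [-57.  86.  90.  93.  95. 151.] [27. 27. 92. 93. 89. 53. 55. 57. 54. 50. 55. 57. 70. 27.]
26.8 [ 0.12881245 -0.33058853  0.01249081]
```

View pics/scene17.png

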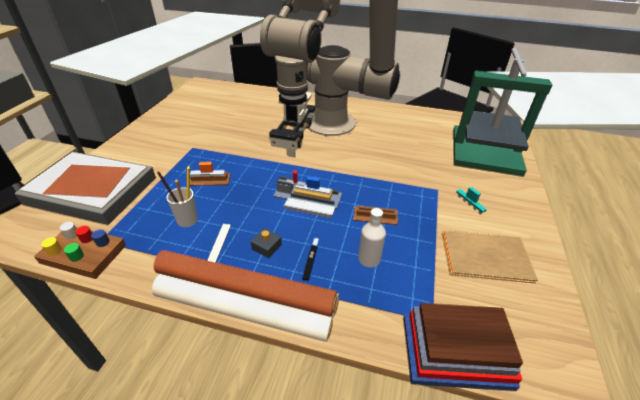

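View pics/top17.png

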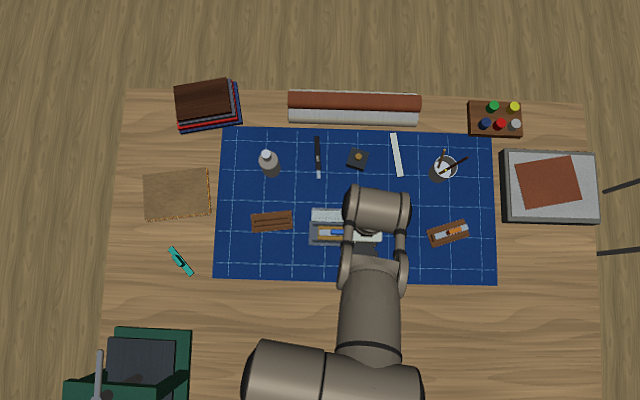

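```bash
python3 -c "
from plant import bot
print(bot.close_job())"
```

```text
the job is handed in; nothing more can be done
None
```

The blue comb is in the die with all five teeth in their slots. The red-knobbed bolt is across over the end of its bar, and the gripper has let go. I handed the job in at about 27 s.

**Seating the comb:**
- The teeth went in on the first descent with no contact force.
- The bar met the die at the expected height, and I pressed it with about 6–8 N.
- The last depth check put the bar's top level at about z = 40–41 mm, against 41 mm expected. It stayed there after the bolt was across.

**Bolt:**
- I pinched the knob and drew it about 36 mm until it hit a firm stop, reaching about 13 N there.
- Where it stopped agrees with the punch's position in the top camera, which puts the bolt at its full 38 mm. The camera saw the knob move about 36.5 mm.
- After release the wrist read no force, and the pictures show nothing else moved.

**What disagreed:**
- **Finger height:** the fingertips sit about 50 mm higher than the reported tool position. My first close passed above the comb handle without touching it, so I corrected for this from the camera.
- **Grip width:** on the handle it read 16 mm instead of 14 mm.
- **Camera offset:** the two cameras differed by 1–2 mm, so I aimed between them.
- **Bolt pull:** while I held the knob there was up to about 19 N of vertical pull on it, because I had raised the arm 1 mm while gripping. I eased it off before the end.

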